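# Shut the parts case and lock its carry handle up

## Task

Get the blue parts case ready to carry: press its half-open lid gently down until it is fully shut, without slamming it, then swing the orange carry handle that lies folded back on the lid up towards the front until its spring catch snaps in at the end of its swing, stop there without forcing it any further, and let go. The lid must stay shut, the case must stay where it stands, the lamp above it must not be bumped and the goods beside it must be left alone.

Things in the scene. Friction and masses are not known exactly. Their poses are not given: they have to be found in the camera images.
- case: Blue parts case standing loose on the table (about 3.6 kg in all), 200 mm deep (its x) by 260 mm wide (its y), 80 mm tall, plus a 20 mm grey lid. Origin: centre of its underside; its x axis points from its front to its back, where the lid is hinged; z up.
- lid (a joint): Angle of the lid in rad: 0 shut, grows as its front edge rises. The hinge is stiff, so the lid stays where it is left; about 2 to 4 N at the front edge moves it.
- lid_hinge (a point): Middle of the lid's hinge line (along the case's y), at the case's back edge, 80 mm above the table, level with the lid's underside.
- lid_edge (a point): Point on the lid's outer (top) face, mid-width, 35 mm in from its free front edge; 165 mm from the hinge line along the lid, 20 mm out from the lid's underside. The place to press.
- handle_hinge (a point): Middle of the handle's axis, which lies along the case's y, 34 mm above the lid's top face, half-way between front and back. The handle stays where it is left. It seats against a hard stop when the line from here to the bar has swung up to 1.30 to 1.60 rad from the lid's plane; the angle differs from case to case and is not told: feel for it. The catch pulls it in over the last 0.1 rad.
- handle_bar (a point): Middle of the handle's orange round grip bar: 14 mm thick, along the case's y, 75 mm from the handle's axis, free between the two black side arms for 84 mm. Folded flat, its centre is 34 mm above the lid's top. Left of its left arm (case +y, 54 to 95 mm from the middle, within 35 mm of the axis) stand a steel plate and red bracket.
- catch (a joint): Spring plunger (yellow stem) in the red bracket: how far it is pushed in, in m. About 0.003 while it rides on the handle's steel plate (handle not home), 0.0015 or less once it has snapped out behind the plate's edge (handle seated).
- mount (a joint): Springy twist of the handle's mount on the lid, in rad: 0 unloaded, grows as the handle is pulled against its stop, 0.0125 for every 10 N at the grip bar along its swing. Swinging the handle alone takes about 4 N.
- lamp: Slim LED bar lamp on two posts, across the case along its y and above the folded handle: bar 30 mm deep, 650 mm long, underside 300 mm and top 320 mm above the table; posts 16 mm thick, 310 mm either side of the middle. Origin: on the table under the bar's middle; y along the bar. No room for an upright gripper over the folded handle: come in tilted, from the front.
- screwdriver: Loose screwdriver with a green handle, 190 mm long, lying beside the case. Leave alone.
- carton: Loose red carton, 100 x 65 x 45 mm. Leave alone.
- bin: Loose small blue open bin, 115 x 85 x 50 mm. Leave alone.

How it is judged:
By the outcome, as a careful person would: the job done as asked, in the order asked, and still so for the second after the job is handed in, with the robot touching nothing.
It also fails if it takes over 67 s, if anything falls off the work surface, if the arm or the gripper's body presses on something with over 40 N, if the wrist force passes 120 N, or if a joint passes its speed limit or range.

## Robot

A 6-joint arm with a two-finger parallel gripper is mounted at the origin on the work surface. World frame = base frame: x ahead of the robot, y to its left, z up, the work surface at z = 0. Lengths are in m, angles in rad, forces in N, time in s.
With the tool pointing down it reaches from about 0.225 to 0.875 m from the base axis. Payload 3.4 kg.
Tool frame: the origin (TCP) lies where the fingers leave the gripper's body, on its centre line; the fingertips stand 73 mm ahead of it and the grasp point (between the pads) lies 54 mm ahead of it (manip.pinch_z is the distance from the TCP to the grasp point, in m); z points along the fingers, y is the line along which they close (so a half turn about z gives the same grasp; the last joint's range is limited). The gripper opens to 85 mm and grips with 20 to 120 N. Pads are 22 mm wide; open, the fingers measure 114 mm over their backs; the gripper's body (76 mm by 85 mm) begins 54 mm behind the grasp point. The pads swing forward as they close: fully open they stand 13 mm farther back than shut.
Start: joints at [1.189, 0.276, 1.505, -0, 1.361, -0.121], TCP at [0.148, 0.556, 0.304] pointing down, gripper open.
Joint ranges: [-2.89, 2.89], [-0.75, 2.08], [0.22, 2.7], [-1.18, 4.32], [0.11, 2.71], [-2.7, 2.7]. Speed limits (rad/s): [2.57, 2.57, 3.14, 3.14, 3.14, 3.14].

## Interface

Orientations are given as a unit quaternion [w, x, y, z].
In Python, from rig import readout, imaging, manip gives the robot as it stands. The module is installed in compiled form; this text tells all that it offers.
- The arm moves only by the tool servo_tool, never from a script. Its argument "moves" is a list of rows, each an object with "dp": the shift along the tool's x, y, z in units of 0.2 m (1.0 is 0.2 m), a list of three; "delta_rot": the turn, a rotation vector about the tool's x, y, z in units of 0.1 rad (1.0 is 0.1 rad), a list of three; "fingers": the opening, from 0 (shut) to 1 (fully open). In form: [{"dp": [dx, dy, dz], "delta_rot": [wx, wy, wz], "fingers": fingers}, ...]. A call has 1 to 5 rows; each row shifts and turns the commanded pose from where the row before left it, along the tool's axes as they then stand; what a row does not reach is not made up. A row lasts 1/10 s, in which the tool goes at most 50 mm and 8.59 degrees, less where a joint would pass 70% of its speed; a pose out of reach is approached as far as the arm can. A call with a number of a shift or a turn outside -1 to 1 is refused whole. A call with a gripper value outside its range is refused whole. The fingers move at their own pace and stop on an object; "force" is the grip in N (left out, the last holds). Time passes only in rows, so rows that do not move let the fingers close. It gives the time, the measured TCP pose, the force, the opening and the grip force at its end, in the units of the state.
- readout.get_state(): the state, without advancing time (a new reading comes with each control period).
- imaging.get_image(name): name is "scene" or "top" or "wrist"; returns (picture, depth): 480x640x3 uint8, red, green, blue; 480x640 float32, m along the optical axis (not along the pixel's ray), 0 where there is no reading.
- imaging.calibration(name): a dict with "intrinsics" (3x3 intrinsics, pixels), "R" (3x3) and "t" (3): a world point X has camera coordinates R X + t; the wrist camera has in their place "hand_eye" (4x4, takes a point from camera to tool coordinates, whose origin is the TCP and whose axes are the flange's). Camera axes: x right, y down, z forward; pixel columns grow to the right and rows downward; lengths in m; the calibration is good to about 2 mm. A picture is of the moment at which its call begins: read the wrist's pose just before it. calibration takes no time and is no camera call.
- manip.sign_off(): hands the job in; it is judged then, once.
The state is a dict: "clock": time; "qpos": joint angles; "qd": joint speeds; "effort": joint torques, N m; "position": TCP position; "ee_rot": TCP orientation; "contact_force": force on the tool from outside, world axes, zero at the start; "moment": the same for the moment, N m; "width": finger opening in m; "gripper_force": force on a finger pad.
Only numpy, scipy, OpenCV 4.12 (cv2) and the standard library are available. Lean on these libraries where they do the work, as an engineer would, in place of code of your own. Each camera call takes 0.05 s, during which the arm holds its last target. There are 200 camera calls.

## Working session

There is one attempt and no reset: what is moved stays moved. The work goes in short steps, Python scripts to look and compute and a tool call to move; the robot and the scene stay as the last step left them, time stands still between calls to the robot, and variables do not carry over. Pictures are saved under pics/ and viewed, at most 10 in all, crops included, and the job is handed in when it is done.

Besides the shell and the picture viewer there is one more tool, called after "Call:" as name([rows], argument=value, ...), one row to a line, values as JSON. servo_tool: Moves the arm, as the interface text tells. Its arguments: {"type":"object","properties":{"moves":{"type":"array"},"force":{"type":"number"}},"required":["moves"]}

```bash
mkdir -p pics
cat > h.py <<'E'
import numpy as np, cv2
from rig import readout, imaging, manip
from scipy.spatial.transform import Rotation as Ro
def cam(n):
    s=readout.get_state(); p,d=imaging.get_image(n); c=imaging.calibration(n)
    K=np.array(c["intrinsics"])
    if n=="wrist":
        q=s["ee_rot"]; T=np.eye(4); T[:3,:3]=Ro.from_quat([q[1],q[2],q[3],q[0]]).as_matrix(); T[:3,3]=s["position"]
        M=T@np.array(c["hand_eye"])
    else:
        M=np.eye(4); M[:3,:3]=np.array(c["R"]).T; M[:3,3]=-M[:3,:3]@np.array(c["t"])
    return p,d,K,M
def cloud(d,K,M):
    v,u=np.mgrid[:480,:640]
    P=np.stack([(u-K[0,2])/K[0,0]*d,(v-K[1,2])/K[1,1]*d,d],-1)
    W=P@M[:3,:3].T+M[:3,3]; W[d<=0]=np.nan
    return W
def save(n,p): cv2.imwrite("pics/"+n+".png",p[:,:,::-1])
E
python3 - <<'E'
from h import *
for n in("scene","top"):
    p,d,K,M=cam(n); save(n+"0",p); np.savez("/tmp/"+n,p=p,W=cloud(d,K,M)); print(n,M.round(3).tolist(),K[0,0])
print(readout.get_state())
E
```

```text
scene [[0.194, 0.581, -0.79, 1.145], [0.981, -0.118, 0.154, -0.089], [-0.004, -0.805, -0.593, 0.564], [0.0, 0.0, 0.0, 1.0]] 495.9734356339213
top [[-0.013, -0.987, 0.162, 0.387], [-1.0, 0.012, -0.004, 0.018], [0.002, -0.162, -0.987, 0.829], [0.0, 0.0, 0.0, 1.0]] 438.3234026986879
{'clock': 0.1, 'qpos': array([ 1.18900810e+00,  2.76522237e-01,  1.50604301e+00, -3.06151344e-06,
        1.36069129e+00, -1.21004579e-01]), 'qd': array([-0.00284841, -0.00087368, -0.00329003, -0.0022836 , -0.00106042,
       -0.00218937]), 'effort': array([ 8.76793838e-04, -4.17703807e+01, -2.46403116e+01, -1.38097598e-04,
        5.86703536e-03, -1.66436678e-06]), 'position': array([0.14812769, 0.55521312, 0.303117  ]), 'ee_rot': array([-2.05501117e-04,  1.30022289e-01,  9.91510722e-01, -8.06162063e-04]), 'contact_force': array([ 0.67115611, -0.35212407,  0.33489036]), 'moment': array([0.01712921, 0.00929114, 0.01346144]), 'gripper_force': 0.0, 'width': 0.08518169433711567}
```

View pics/scene0.png

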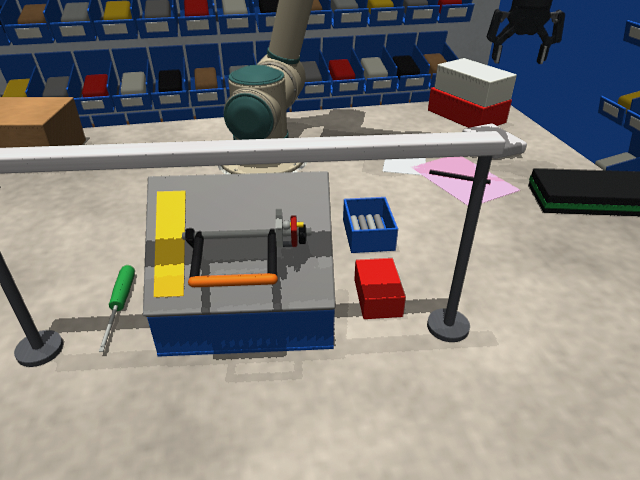

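View pics/top0.png

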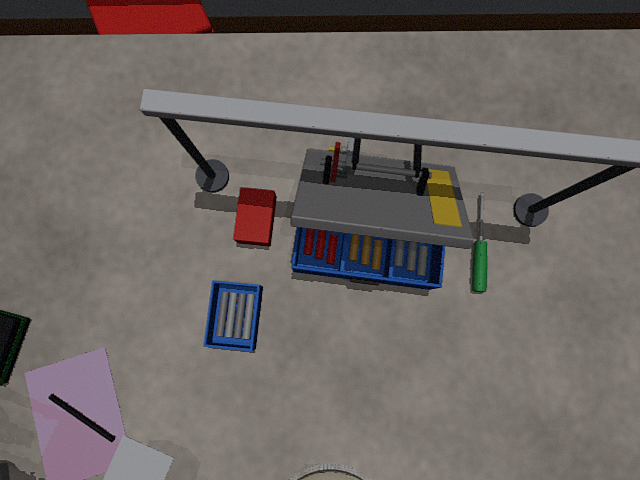

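Scene view (from behind the case): lid half open, orange bar at about (233,281), lamp bar across at row 150, bracket at (293,231). Top view: case front faces the robot, with its back under the lamp; post feet at (212,176) and (531,210).

```bash
cat > m.py <<'E'
from h import *
S=np.load("/tmp/scene.npz");T=np.load("/tmp/top.npz")
W,p=S["W"],S["p"]
def box(a,u0,u1,v0,v1): return a[v0:v1,u0:u1].reshape(-1,a.shape[-1])
def ok(X): return X[np.isfinite(X[:,0])]
def plane(X):
    for _ in range(6):
        c=np.median(X,0) if _==0 else X.mean(0); n=np.linalg.svd(X-c,full_matrices=False)[2][2]; r=(X-c)@n; k=abs(r)<max(.003,1.0*r.std()); X=X[k]
    return X.mean(0),n*np.sign(n[2]),len(X)
# lid top (scene)
c,n,m=plane(ok(np.vstack([box(W,205,265,245,268),box(W,190,320,182,215),box(W,285,325,250,300)]))); print("lid scene",c,n,m)
c2,n2,m2=plane(ok(box(T["W"],310,420,200,222))); print("lid top",c2,n2,m2)
print("tilt",np.arccos(n[2]),np.arccos(n2[2]))
# back face of case
cb,nb,mb=plane(ok(box(W,165,325,318,345))); print("back",cb,nb,mb)
for nm,(P,WW) in dict(scene=(S["p"],W),top=(T["p"],T["W"])).items():
    hsv=cv2.cvtColor(P,cv2.COLOR_RGB2HSV).astype(int)
    o=(hsv[...,0]>6)&(hsv[...,0]<16)&(hsv[...,1]>180)&(hsv[...,2]>120); 
    vv,uu=np.nonzero(o); X=WW[o]; k=np.isfinite(X[:,0])
    if nm=="scene":
        k&=(vv>260)&(vv<300)&(uu>180)&(uu<285)
        X=X[k]; print("bar",len(X),X.mean(0),X[np.argmin(X[:,1])],X[np.argmax(X[:,1])])
# top: case corners, post feet
for u,v in [(293,270),(441,286),(294,215),(472,240),(305,150),(455,167),(212,176),(531,210),(145,100),(640,152),(400,128),(255,190),(480,240),(213,155)]:
    print((u,v),T["W"][v,u].round(3))
print("scene pts")
for u,v in [(150,310),(334,312),(330,174),(150,178),(155,355),(332,347),(100,155),(400,145),(450,325),(40,348)]:
    print((u,v),W[v,u].round(3))
E
python3 m.py
```

```text
lid scene [ 0.56723594 -0.04926915  0.17056888] [ 0.64041089 -0.09150355  0.76256212] 7490
lid top [ 0.52833603 -0.05384504  0.20223866] [ 0.64099203 -0.09126032  0.76210286] 2394
tilt 0.7035318770721143 0.7042415073701077
back [ 0.63720054 -0.09239418  0.04482529] [-0.9898364   0.14219153  0.00233791] 4299
bar 719 [ 0.67190016 -0.10040591  0.17238649] [ 0.66206002 -0.15305707  0.16846268] [ 0.67674327 -0.04639272  0.17228959]
(293, 270) [0.456 0.061 0.04 ]
(441, 286) [ 0.422 -0.193  0.081]
(294, 215) [0.518 0.049 0.223]
(472, 240) [ 0.479 -0.2    0.222]
(305, 150) [0.697 0.038 0.002]
(455, 167) [ 0.659 -0.257 -0.001]
(212, 176) [0.64  0.216 0.021]
(531, 210) [ 0.566 -0.388  0.021]
(145, 100) [0.645 0.228 0.32 ]Traceback (most recent call last):
  File "m.py", line 25, in <module>
    print((u,v),T["W"][v,u].round(3))
                ~~~~~~^^^^^
IndexError: index 640 is out of bounds for axis 1 with size 640
```

```bash
cat >> h.py <<'E'
xh=np.array([.9898,-.1422,0]);yh=np.array([.1422,.9898,0]);zh=np.array([0,0,1.])
def W_(s,t,z): return s*xh+t*yh+z*zh
def Rt(tilt): # tool orientation: y in case-x/z plane, tilt = pointing forward from down
    z=np.sin(tilt)*xh-np.cos(tilt)*zh; x=yh; return np.column_stack([x,np.cross(z,x),z])
def now():
    s=readout.get_state(); q=s["ee_rot"]; return np.array(s["position"]),Ro.from_quat([q[1],q[2],q[3],q[0]])
def stp(R,p,a):  # s,t,z of point a ahead of TCP
    w=p+R.as_matrix()[:,2]*a; return np.array([w@xh,w@yh,w[2]])
def plan(goals,start=None,a=.073,dec=3):
    """goals: list of (tilt,s,t,z of point a ahead, nrows). prints rows"""
    p,R=start or now()
    for tilt,s,t,z,n in goals:
        R1=Ro.from_matrix(Rt(tilt)); g=W_(s,t,z)-a*R1.as_matrix()[:,2]
        dr=(R.inv()*R1).as_rotvec(); p0=p; R0=R; w0=p0+a*R0.as_matrix()[:,2]
        for i in range(1,n+1):
            Rg=R0*Ro.from_rotvec(dr*i/n); pg=(w0+(W_(s,t,z)-w0)*i/n)-a*Rg.as_matrix()[:,2]
            dp=(R.inv().apply(pg-p)/.2).round(dec); d=((R.inv()*Rg).as_rotvec()/.1).round(2)
            print("%d |mm %.0f|"%(i,np.linalg.norm(pg-p)*1000),dp.tolist(),d.tolist())
            p=p+R.apply(dp*.2); R=R*Ro.from_rotvec(d*.1)
        print("end",stp(R,p,a).round(4))
    return p,R
E
python3 - <<'E'
from h import *
T=np.load("/tmp/top.npz")["W"];S=np.load("/tmp/scene.npz")["W"]
for W in(T,S):
    X=W.reshape(-1,3); X=X[np.isfinite(X[:,0])&(X[:,2]>.285)&(X[:,2]<.33)&(abs(X@xh-.6)<.06)&(abs(X@yh)<.2)]
    for lo in(-.2,-.1,0,.1): 
        k=X[(X@yh>lo)&(X@yh<lo+.1)]; print(lo,len(k),np.percentile(k@xh,[2,98]).round(4),np.percentile(k[:,2],[2,98]).round(4))
print(imaging.calibration("wrist")["hand_eye"])
print(stp(*now()[::-1],.073))
plan([(.0,.50,-.004,.27,16)])
E
```

```text
-0.2 2250 [0.6016 0.6308] [0.3047 0.3218]
-0.1 2237 [0.5996 0.6287] [0.3051 0.3218]
0 2211 [0.5976 0.6267] [0.305 0.322]
0.1 2199 [0.5956 0.6247] [0.3052 0.322 ]
-0.2 2314 [0.607  0.6348] [0.3022 0.3211]
-0.1 2249 [0.6052 0.6327] [0.3023 0.3211]
0 2170 [0.6031 0.6306] [0.3021 0.321 ]
0.1 2117 [0.601  0.6287] [0.3019 0.3209]
[[-2.29615227e-04 -9.46487127e-01 -3.22741483e-01  8.37107621e-02]
 [ 9.99999879e-01 -7.66591111e-05 -4.86638211e-04 -3.51767638e-04]
 [ 4.35855727e-04 -3.22741555e-01  9.46487030e-01 -6.93467168e-02]
 [ 0.00000000e+00  0.00000000e+00  0.00000000e+00  1.00000000e+00]]
[0.06763693 0.57049565 0.2301171 ]
1 |mm 45| [-0.155, -0.162, -0.012] [-0.0, 0.0, 0.91]
2 |mm 45| [-0.17, -0.148, -0.012] [-0.0, 0.0, 0.91]
3 |mm 45| [-0.182, -0.132, -0.013] [-0.0, 0.0, 0.9]
4 |mm 45| [-0.193, -0.114, -0.012] [-0.0, 0.0, 0.91]
5 |mm 45| [-0.203, -0.097, -0.012] [-0.0, 0.0, 0.91]
6 |mm 45| [-0.211, -0.078, -0.012] [-0.0, 0.0, 0.91]
7 |mm 45| [-0.217, -0.058, -0.013] [-0.0, 0.01, 0.91]
8 |mm 45| [-0.221, -0.039, -0.012] [-0.01, -0.0, 0.9]
9 |mm 45| [-0.224, -0.018, -0.012] [0.0, -0.0, 0.91]
10 |mm 45| [-0.225, 0.002, -0.013] [0.0, -0.0, 0.91]
11 |mm 45| [-0.224, 0.023, -0.012] [0.0, -0.0, 0.91]
12 |mm 45| [-0.22, 0.042, -0.013] [-0.0, -0.0, 0.91]
13 |mm 45| [-0.216, 0.063, -0.012] [-0.0, -0.0, 0.9]
14 |mm 45| [-0.209, 0.082, -0.013] [-0.0, 0.0, 0.91]
15 |mm 45| [-0.201, 0.1, -0.012] [-0.0, 0.0, 0.91]
16 |mm 45| [-0.192, 0.118, -0.013] [-0.0, 0.0, 0.91]
end [ 0.4999 -0.0041  0.27  ]
```

Call:
servo_tool([
  {"dp": [-0.155,-0.162,-0.012],"delta_rot": [0,0,0.91],"fingers": 0},
  {"dp": [-0.17,-0.148,-0.012],"delta_rot": [0,0,0.91],"fingers": 0},
  {"dp": [-0.182,-0.132,-0.013],"delta_rot": [0,0,0.9],"fingers": 0},
  {"dp": [-0.193,-0.114,-0.012],"delta_rot": [0,0,0.91],"fingers": 0},
  {"dp": [-0.203,-0.097,-0.012],"delta_rot": [0,0,0.91],"fingers": 0},
])

```text
clock: 0.6
position: [0.2567, 0.3569, 0.3158]
ee_rot: [0.0, 0.351, 0.936, -0.0]
contact_force: [0.9, 0.4, 0.8]
width: 0.0122
gripper_force: 0.0
```

Call:
servo_tool([
  {"dp": [-0.211,-0.078,-0.012],"delta_rot": [0,0,0.91],"fingers": 0},
  {"dp": [-0.217,-0.058,-0.013],"delta_rot": [0,0,0.91],"fingers": 0},
  {"dp": [-0.221,-0.039,-0.012],"delta_rot": [0,0,0.9],"fingers": 0},
  {"dp": [-0.224,-0.018,-0.012],"delta_rot": [0,0,0.91],"fingers": 0},
  {"dp": [-0.225,0.002,-0.013],"delta_rot": [0,0,0.91],"fingers": 0},
])

```text
clock: 1.1
position: [0.3648, 0.1599, 0.3285]
ee_rot: [-0.0, 0.553, 0.833, 0.0]
contact_force: [-0.1, 0.5, -0.6]
width: 0.0001
gripper_force: 0.0
```

Call:
servo_tool([
  {"dp": [-0.224,0.023,-0.012],"delta_rot": [0,0,0.91],"fingers": 0},
  {"dp": [-0.22,0.042,-0.013],"delta_rot": [0,0,0.91],"fingers": 0},
  {"dp": [-0.216,0.063,-0.012],"delta_rot": [0,0,0.9],"fingers": 0},
  {"dp": [-0.209,0.082,-0.013],"delta_rot": [0,0,0.91],"fingers": 0},
  {"dp": [-0.201,0.1,-0.012],"delta_rot": [0,0,0.91],"fingers": 0},
])

```text
clock: 1.6
position: [0.4732, -0.037, 0.3407]
ee_rot: [-0.0, 0.727, 0.687, 0.0]
contact_force: [0.6, 0.8, -0.2]
width: -0.0002
gripper_force: 0.0
```

Call:
servo_tool([
  {"dp": [-0.192,0.118,-0.013],"delta_rot": [0,0,0.91],"fingers": 0},
  {"dp": [0,0,0],"delta_rot": [0,0,0],"fingers": 0},
  {"dp": [0,0,0],"delta_rot": [0,0,0],"fingers": 0},
])

```text
clock: 1.9
position: [0.4943, -0.0755, 0.3427]
ee_rot: [-0.001, 0.756, 0.654, -0.0]
contact_force: [-0.8, 1.0, -1.0]
width: 0.0001
gripper_force: 0.0
```

Run:
```python
from h import *
p,R=now(); print(stp(R,p,.073),(R.as_matrix()-Rt(0)).round(3).tolist(),readout.get_state()["contact_force"],readout.get_state()["width"],readout.get_state()["clock"])
s=plan([(.25,.525,-.004,.235,5)])
# arc: r=173
g=[]
for th in np.arange(.70,-.001,-.1):
    g.append((.25,.6425-.173*np.cos(th)+.02*np.sin(th),-.004,.08+.173*np.sin(th)+.02*np.cos(th),3)); print(np.round(g[-1],4))
plan(g,start=s)
```

```text
[ 0.49984037 -0.00434727  0.26968617] [[0.002, -0.0, -0.002], [-0.0, -0.002, 0.001], [0.001, -0.002, 0.0]] [-0.77775815  0.9792126  -1.00728589] 6.191985688472938e-05 1.9
1 |mm 7| [0.0, 0.007, 0.035] [-0.5, -0.0, -0.0]
2 |mm 7| [0.001, 0.005, 0.036] [-0.51, -0.0, -0.01]
3 |mm 8| [0.0, 0.003, 0.038] [-0.5, -0.0, -0.0]
4 |mm 8| [0.001, 0.001, 0.038] [-0.51, -0.01, -0.01]
5 |mm 8| [-0.0, -0.0, 0.04] [-0.5, 0.0, -0.0]
end [ 0.525 -0.004  0.235]
[ 0.25    0.5231 -0.004   0.2067  3.    ]
[ 0.25    0.511  -0.004   0.1942  3.    ]
[ 0.25    0.5003 -0.004   0.1805  3.    ]
[ 0.25    0.4909 -0.004   0.1658  3.    ]
[ 0.25    0.4831 -0.004   0.1502  3.    ]
[ 0.25    0.4769 -0.004   0.134   3.    ]
[ 0.25    0.4724 -0.004   0.1172  3.    ]
[ 0.25    0.4695 -0.004   0.1     3.    ]
1 |mm 9| [0.0, -0.015, 0.045] [-0.0, 0.0, -0.0]
2 |mm 9| [0.0, -0.015, 0.045] [-0.0, 0.0, -0.0]
3 |mm 9| [0.0, -0.015, 0.044] [-0.0, 0.0, -0.0]
end [ 0.5229 -0.004   0.2068]
1 |mm 6| [0.0, -0.025, 0.015] [-0.0, 0.0, -0.0]
2 |mm 6| [0.0, -0.024, 0.016] [-0.0, 0.0, -0.0]
3 |mm 6| [0.0, -0.025, 0.015] [-0.0, 0.0, -0.0]
e
[... 369 characters left out ...]
658]
1 |mm 6| [0.0, -0.019, 0.022] [-0.0, 0.0, -0.0]
2 |mm 6| [0.0, -0.019, 0.022] [-0.0, 0.0, -0.0]
3 |mm 6| [0.0, -0.019, 0.022] [-0.0, 0.0, -0.0]
end [ 0.4831 -0.004   0.1502]
1 |mm 6| [0.0, -0.017, 0.024] [-0.0, 0.0, -0.0]
2 |mm 6| [0.0, -0.016, 0.023] [-0.0, 0.0, -0.0]
3 |mm 6| [0.0, -0.017, 0.024] [-0.0, 0.0, -0.0]
end [ 0.4769 -0.0041  0.1339]
1 |mm 6| [0.0, -0.014, 0.025] [-0.0, 0.0, -0.0]
2 |mm 6| [0.0, -0.015, 0.025] [-0.0, 0.0, -0.0]
3 |mm 6| [0.0, -0.014, 0.026] [-0.0, 0.0, -0.0]
end [ 0.4724 -0.0041  0.1171]
1 |mm 6| [0.0, -0.012, 0.026] [-0.0, 0.0, -0.0]
2 |mm 6| [0.0, -0.011, 0.027] [-0.0, 0.0, -0.0]
3 |mm 6| [0.0, -0.012, 0.026] [-0.0, 0.0, -0.0]
end [ 0.4695 -0.0041  0.1   ]
```

Call:
servo_tool([
  {"dp": [0,0.007,0.035],"delta_rot": [-0.5,0,0],"fingers": 0},
  {"dp": [0,0.005,0.036],"delta_rot": [-0.5,0,0],"fingers": 0},
  {"dp": [0,0.003,0.038],"delta_rot": [-0.5,0,0],"fingers": 0},
  {"dp": [0,0.001,0.038],"delta_rot": [-0.5,0,0],"fingers": 0},
  {"dp": [0,0,0.04],"delta_rot": [-0.5,0,0],"fingers": 0},
])

```text
clock: 2.4
position: [0.5002, -0.0739, 0.3061]
ee_rot: [0.094, 0.749, 0.651, 0.082]
contact_force: [-0.5, -0.6, -0.4]
width: -0.0001
gripper_force: 0.0
```

Call:
servo_tool([
  {"dp": [0,-0.01,0.03],"delta_rot": [0,0,0],"fingers": 0},
  {"dp": [0,-0.01,0.03],"delta_rot": [0,0,0],"fingers": 0},
  {"dp": [0,-0.01,0.03],"delta_rot": [0,0,0],"fingers": 0},
])

```text
clock: 2.7
position: [0.5, -0.075, 0.2874]
ee_rot: [0.094, 0.75, 0.65, 0.082]
contact_force: [-0.7, -0.3, 0.4]
width: -0.0004
gripper_force: 0.0
```

Call:
servo_tool([
  {"dp": [0,-0.015,0.04],"delta_rot": [0,0,0],"fingers": 0},
  {"dp": [0,-0.02,0.02],"delta_rot": [0,0,0],"fingers": 0},
  {"dp": [0,-0.025,0.015],"delta_rot": [0,0,0],"fingers": 0},
])

```text
clock: 3.0
position: [0.4926, -0.0746, 0.2698]
ee_rot: [0.094, 0.75, 0.65, 0.082]
contact_force: [1.7, -0.5, 1.0]
width: 0.0001
gripper_force: 0.7
```

Call:
servo_tool([
  {"dp": [0,-0.023,0.018],"delta_rot": [0,0,0],"fingers": 0},
  {"dp": [0,-0.023,0.018],"delta_rot": [0,0,0],"fingers": 0},
  {"dp": [0,-0.023,0.018],"delta_rot": [0,0,0],"fingers": 0},
])

```text
clock: 3.3
position: [0.4813, -0.073, 0.2559]
ee_rot: [0.094, 0.75, 0.65, 0.082]
contact_force: [1.6, -0.5, 1.3]
width: -0.0003
gripper_force: 0.6
```

Call:
servo_tool([
  {"dp": [0,-0.022,0.019],"delta_rot": [0,0,0],"fingers": 0},
  {"dp": [0,-0.022,0.019],"delta_rot": [0,0,0],"fingers": 0},
  {"dp": [0,-0.022,0.019],"delta_rot": [0,0,0],"fingers": 0},
])

```text
clock: 3.6
position: [0.4713, -0.0715, 0.2415]
ee_rot: [0.094, 0.75, 0.65, 0.082]
contact_force: [0.8, 0.1, 0.5]
width: -0.0003
gripper_force: 0.4
```

Call:
servo_tool([
  {"dp": [0,-0.019,0.023],"delta_rot": [0,0,0],"fingers": 0},
  {"dp": [0,-0.019,0.023],"delta_rot": [0,0,0],"fingers": 0},
  {"dp": [0,-0.019,0.023],"delta_rot": [0,0,0],"fingers": 0},
  {"dp": [0,-0.018,0.023],"delta_rot": [0,0,0],"fingers": 0},
])

```text
clock: 4.0
position: [0.4614, -0.07, 0.2197]
ee_rot: [0.094, 0.75, 0.65, 0.081]
contact_force: [-1.3, 0.4, 0.8]
width: -0.0001
gripper_force: 0.4
```

Call:
servo_tool([
  {"dp": [0,-0.016,0.024],"delta_rot": [0,0,0],"fingers": 0},
  {"dp": [0,-0.016,0.024],"delta_rot": [0,0,0],"fingers": 0},
  {"dp": [0,-0.015,0.025],"delta_rot": [0,0,0],"fingers": 0},
  {"dp": [0,-0.014,0.025],"delta_rot": [0,0,0],"fingers": 0},
])

```text
clock: 4.4
position: [0.4548, -0.0691, 0.1978]
ee_rot: [0.094, 0.75, 0.65, 0.082]
contact_force: [-1.0, -0.6, 0.9]
width: 0.0002
gripper_force: 0.2
```

Run:
```python
from h import *
p,R=now(); print(stp(R,p,.073)); f=readout.get_state()["contact_force"]; print(f)
p,d,K,M=cam("scene"); save("scene1",p[120:400,80:480])
```

```text
[ 0.47799401 -0.00373516  0.1270985 ]
[-0.9752448  -0.58092326  0.93333728]
```

View pics/scene1.png

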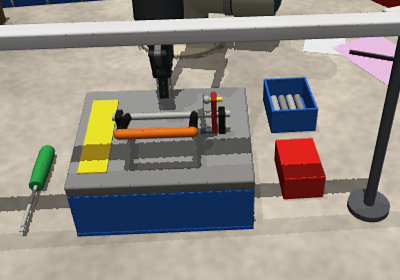

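Crop of the scene view: the finger presses the lid near its front edge at (165,95) and the lid is nearly shut. The bracket with the yellow stem is at (215,110).

Call:
servo_tool([
  {"dp": [0,-0.013,0.025],"delta_rot": [0,0,0],"fingers": 0},
  {"dp": [0,-0.012,0.025],"delta_rot": [0,0,0],"fingers": 0},
  {"dp": [0,-0.008,0.016],"delta_rot": [0,0,0],"fingers": 0},
  {"dp": [0,-0.006,0.014],"delta_rot": [0,0,0],"fingers": 0},
])

```text
clock: 4.85
position: [0.4513, -0.0686, 0.1805]
ee_rot: [0.094, 0.75, 0.65, 0.082]
contact_force: [0.5, -0.2, 1.1]
width: -0.0001
gripper_force: 0.1
```

Call:
servo_tool([
  {"dp": [0,-0.004,0.01],"delta_rot": [0,0,0],"fingers": 0},
  {"dp": [0,-0.004,0.01],"delta_rot": [0,0,0],"fingers": 0},
  {"dp": [0,-0.003,0.01],"delta_rot": [0,0,0],"fingers": 0},
])

```text
clock: 5.15
position: [0.4508, -0.0685, 0.1745]
ee_rot: [0.094, 0.75, 0.65, 0.082]
contact_force: [0.7, 0.5, 0.7]
width: 0.0005
gripper_force: 0.1
```

Run:
```python
from h import *
p,R=now(); print(stp(R,p,.073)); f=readout.get_state()["contact_force"]; print(f)
p,d,K,M=cam("scene"); W=cloud(d,K,M); X=W[290:312,200:320].reshape(-1,3); X=X[np.isfinite(X[:,0])&(X[:,2]>.085)]
X=W[150:320,140:350].reshape(-1,3);X=X[np.isfinite(X[:,0])&(X[:,2]>.09)&(X[:,2]<.125)]
c=X.mean(0)
for i in range(5):
    c=X.mean(0);n=np.linalg.svd(X-c,full_matrices=False)[2][2];r=(X-c)@n;X=X[abs(r)<max(.0025,r.std())]
print(c,n,len(X), "lid angle",np.arctan2(n@xh,n[2]))
```

```text
[ 0.47397931 -0.00374537  0.103722  ]
[0.73504059 0.48522776 0.74771575]
[ 0.56232466 -0.08608224  0.10157862] [0.01600448 0.00145737 0.99987086] 11548 lid angle 0.01563474621327846
```

Call:
servo_tool([
  {"dp": [0,-0.002,0.009],"delta_rot": [0,0,0],"fingers": 0},
  {"dp": [0,-0.002,0.008],"delta_rot": [0,0,0],"fingers": 0},
  {"dp": [0,0,0],"delta_rot": [0,0,0],"fingers": 0},
])

```text
clock: 5.5
position: [0.451, -0.0685, 0.1716]
ee_rot: [0.095, 0.75, 0.65, 0.082]
contact_force: [-2.4, -0.2, 5.4]
width: 0.0002
gripper_force: 2.8
```

Call:
servo_tool([
  {"dp": [0,-0.001,0.004],"delta_rot": [0,0,0],"fingers": 0},
  {"dp": [0,0,0],"delta_rot": [0,0,0],"fingers": 0},
])

```text
clock: 5.7
position: [0.451, -0.0686, 0.1715]
ee_rot: [0.095, 0.75, 0.65, 0.082]
contact_force: [-4.3, -0.2, 11.4]
width: -0.0
gripper_force: 5.8
```

Run:
```python
from h import *
for n in("scene","top"):
    P,d,K,M=cam(n); W=cloud(d,K,M); np.savez("/tmp/"+n+"1",p=P,W=W)
    hsv=cv2.cvtColor(P,cv2.COLOR_RGB2HSV).astype(int)
    o=(hsv[...,0]>6)&(hsv[...,0]<16)&(hsv[...,1]>180)&(hsv[...,2]>90)
    X=W[o];k=np.isfinite(X[:,0])&(X[:,2]>.11)&(X[:,2]<.16);X=X[k]
    if len(X): print(n,"bar",len(X),[np.percentile(X@a,[2,50,98]).round(4).tolist() for a in(xh,yh,zh)])
    X=W.reshape(-1,3); X=X[np.isfinite(X[:,0])]; b=X[(X[:,2]>.125)&(X[:,2]<.2)&(abs(X@xh-.58)<.1)&(abs(X@yh)<.12)]
    print(n,"over lid",len(b),[np.percentile(b@a,[1,50,99]).round(4).tolist() for a in(xh,yh,zh)])
    c=X[(X[:,2]>.09)&(X[:,2]<.12)&(abs(X@yh)<.2)&(X@xh>.3)&(X@xh<.75)]
    print(n,"lid",[np.percentile(c@a,[.5,50,99.5]).round(4).tolist() for a in(xh,yh,zh)])
    save(n+"2",P)
s=plan([(.25,.46,-.004,.16,3)],a=.054)
plan([(.785,.52,-.004,.225,7)],a=.054,start=s)
```

```text
scene over lid 2482 [[0.4809, 0.5514, 0.6189], [-0.0671, 0.0049, 0.0917], [0.1273, 0.1634, 0.1976]]
scene lid [[0.4474, 0.5816, 0.6452], [-0.131, -0.0064, 0.1254], [0.0905, 0.1004, 0.1161]]
top over lid 2258 [[0.4916, 0.5562, 0.6158], [-0.0662, 0.0094, 0.0919], [0.1333, 0.161, 0.1972]]
top lid [[0.4446, 0.5428, 0.6413], [-0.1303, 0.0137, 0.1269], [0.0968, 0.1003, 0.1044]]
1 |mm 14| [-0.0, 0.002, -0.07] [0.01, 0.0, 0.0]
2 |mm 14| [-0.001, 0.001, -0.07] [0.0, 0.0, 0.0]
3 |mm 14| [-0.0, 0.002, -0.07] [0.01, 0.0, 0.0]
end [ 0.46   -0.004   0.1601]
1 |mm 9| [-0.0, 0.032, -0.034] [-0.76, 0.0, 0.0]
2 |mm 9| [-0.0, 0.035, -0.029] [-0.77, 0.0, 0.0]
3 |mm 9| [-0.0, 0.037, -0.025] [-0.76, 0.0, 0.0]
4 |mm 9| [-0.0, 0.039, -0.021] [-0.77, 0.0, 0.0]
5 |mm 9| [-0.0, 0.04, -0.016] [-0.76, 0.0, 0.0]
6 |mm 9| [-0.0, 0.041, -0.011] [-0.77, 0.0, 0.0]
7 |mm 9| [-0.0, 0.042, -0.007] [-0.76, 0.0, 0.0]
end [ 0.5199 -0.0039  0.225 ]
```

Call:
servo_tool([
  {"dp": [0,0.002,-0.07],"delta_rot": [0,0,0],"fingers": 0},
  {"dp": [0,0.002,-0.07],"delta_rot": [0,0,0],"fingers": 0},
  {"dp": [0,0.002,-0.07],"delta_rot": [0,0,0],"fingers": 0},
  {"dp": [0,0.032,-0.034],"delta_rot": [-0.76,0,0],"fingers": 0.45},
  {"dp": [0,0.035,-0.029],"delta_rot": [-0.77,0,0],"fingers": 0.45},
])

```text
clock: 6.3
position: [0.4516, -0.0687, 0.2281]
ee_rot: [0.153, 0.74, 0.641, 0.132]
contact_force: [0.1, 1.3, 0.2]
width: 0.0282
gripper_force: 0.0
```

Call:
servo_tool([
  {"dp": [0,0.037,-0.025],"delta_rot": [-0.76,0,0],"fingers": 0.45},
  {"dp": [0,0.039,-0.021],"delta_rot": [-0.77,0,0],"fingers": 0.45},
  {"dp": [0,0.04,-0.016],"delta_rot": [-0.76,0,0],"fingers": 0.45},
  {"dp": [0,0.041,-0.011],"delta_rot": [-0.77,0,0],"fingers": 0.45},
  {"dp": [0,0.042,-0.007],"delta_rot": [-0.76,0,0],"fingers": 0.45},
])

```text
clock: 6.8
position: [0.4753, -0.0713, 0.2611]
ee_rot: [0.284, 0.7, 0.607, 0.247]
contact_force: [0.6, 1.5, -0.3]
width: 0.0382
gripper_force: 0.0
```

Call:
servo_tool([
  {"dp": [0,0,0],"delta_rot": [0,0,0],"fingers": 0.45},
  {"dp": [0,0,0],"delta_rot": [0,0,0],"fingers": 0.45},
])

```text
clock: 7.0
position: [0.4754, -0.0711, 0.2606]
ee_rot: [0.282, 0.7, 0.608, 0.247]
contact_force: [0.5, 0.7, -0.1]
width: 0.0384
gripper_force: 0.0
```

```bash
cat > bar.py <<'E'
from h import *
import sys
def bar(n,tag=None):
    P,d,K,M=cam(n); W=cloud(d,K,M); np.savez("/tmp/"+n+"1",p=P,W=W)
    hsv=cv2.cvtColor(P,cv2.COLOR_RGB2HSV).astype(int)
    o=(hsv[...,0]>5)&(hsv[...,0]<19)&(hsv[...,1]>150)&(hsv[...,2]>60)
    X=W[o];k=np.isfinite(X[:,0])&(X[:,2]>.11)&(X[:,2]<.24)&(abs(X@xh-.58)<.09)&(abs(X@yh)<.12);X=X[k]
    if len(X): print(n,"bar",len(X),[np.percentile(X@a,[2,50,98]).round(4).tolist() for a in(xh,yh,zh)])
    if tag: save(tag,P)
    return P,W
if __name__=="__main__":
    bar("scene"); bar("wrist","wrist1")
    p,R=now(); print(stp(R,p,.054),readout.get_state()["width"],readout.get_state()["contact_force"],readout.get_state()["qpos"].round(2))
E
python3 bar.py
```

```text
scene bar 817 [[0.6087, 0.6164, 0.619], [-0.0535, -0.0031, 0.0483], [0.1634, 0.1715, 0.1751]]
wrist bar 3460 [[0.5423, 0.6038, 0.6111], [-0.0487, 0.0044, 0.0494], [0.1646, 0.171, 0.1739]]
[ 0.51869983 -0.00267789  0.22205008] 0.03846454455246778 [0.23365925 0.54232223 0.12844769] [-0.41 -0.06  2.25  0.77  0.27 -0.94]
```

View pics/wrist1.png

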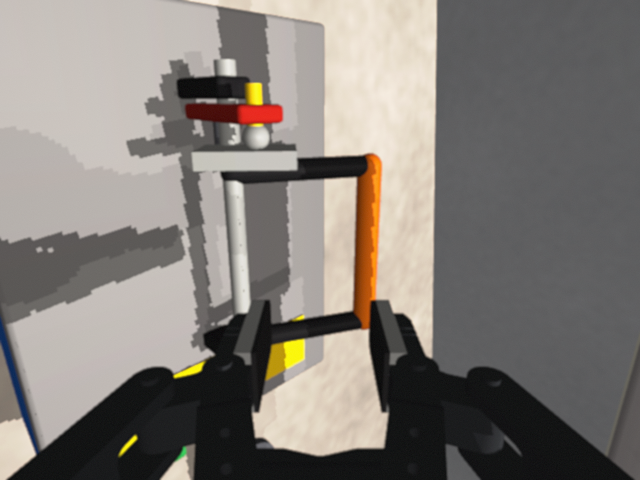

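Wrist view: orange bar runs at column 370, rows 155-325, between the fingers' gap line. The catch stem (yellow) is at (254,95), bracket at (234,113), plate at (245,158). The bar sits at about (s=.610, z=.167), so the handle rests roughly 0.46 rad up.

Run:
```python
from h import *
S=np.load("/tmp/scene1.npz")["W"]
s=plan([(.75,.568,-.002,.213,5)],a=.052)
plan([(.75,.610,-.002,.167,5)],a=.052,start=s)
```

```text
1 |mm 10| [0.001, 0.03, 0.043] [0.04, -0.01, 0.0]
2 |mm 10| [0.0, 0.03, 0.042] [0.04, -0.0, 0.0]
3 |mm 11| [0.001, 0.031, 0.043] [0.04, -0.01, 0.01]
4 |mm 10| [0.001, 0.03, 0.042] [0.03, -0.01, -0.0]
5 |mm 11| [0.001, 0.031, 0.043] [0.04, -0.0, 0.0]
end [ 0.568  -0.0019  0.2129]
1 |mm 12| [-0.0, -0.001, 0.062] [0.0, -0.0, 0.0]
2 |mm 12| [-0.0, -0.0, 0.062] [0.0, -0.0, 0.0]
3 |mm 13| [-0.0, -0.001, 0.063] [0.0, -0.0, 0.0]
4 |mm 12| [-0.0, -0.0, 0.062] [0.0, -0.0, 0.0]
5 |mm 12| [-0.0, -0.001, 0.062] [0.0, -0.0, 0.0]
end [ 0.61   -0.0019  0.167 ]
```

Call:
servo_tool([
  {"dp": [0,0.03,0.043],"delta_rot": [0.04,0,0],"fingers": 0.45},
  {"dp": [0,0.03,0.043],"delta_rot": [0.04,0,0],"fingers": 0.45},
  {"dp": [0,0.03,0.043],"delta_rot": [0.04,0,0],"fingers": 0.45},
  {"dp": [0,0.03,0.043],"delta_rot": [0.04,0,0],"fingers": 0.45},
  {"dp": [0,0.03,0.043],"delta_rot": [0.04,0,0],"fingers": 0.45},
])

```text
clock: 7.6
position: [0.5278, -0.0784, 0.25]
ee_rot: [0.276, 0.703, 0.61, 0.241]
contact_force: [0.2, 1.2, -0.1]
width: 0.0384
gripper_force: 0.0
```

Call:
servo_tool([
  {"dp": [0,0,0.062],"delta_rot": [0,0,0],"fingers": 0.45},
  {"dp": [0,0,0.062],"delta_rot": [0,0,0],"fingers": 0.45},
])

```text
clock: 7.8
position: [0.5445, -0.0808, 0.232]
ee_rot: [0.276, 0.703, 0.61, 0.241]
contact_force: [0.1, 0.4, -0.3]
width: 0.0381
gripper_force: 0.0
```

Run:
```python
from bar import *
p,R=now(); print(stp(R,p,.052),readout.get_state()["contact_force"],readout.get_state()["qpos"].round(2),(R.as_matrix()-Rt(.75)).round(3).tolist())
bar("scene"); bar("wrist","wrist2")
plan([(.75,.610,-.002,.167,4)],a=.052)
```

```text
[ 0.585912   -0.0023837   0.19392223] [ 0.09589369  0.35642728 -0.32093549] [-0.35  0.1   2.17  0.84  0.19 -0.99] [[-0.003, 0.0, 0.001], [0.0, 0.001, 0.003], [0.002, 0.0, 0.0]]
scene bar 816 [[0.6086, 0.6163, 0.6193], [-0.0534, -0.0022, 0.0484], [0.1635, 0.1713, 0.175]]
wrist bar 6702 [[0.6014, 0.6046, 0.6119], [-0.0497, 0.0058, 0.0496], [0.165, 0.1716, 0.1737]]
1 |mm 9| [0.0, 0.001, 0.044] [-0.01, -0.01, -0.0]
2 |mm 9| [0.001, 0.0, 0.045] [-0.0, -0.01, -0.0]
3 |mm 9| [0.0, 0.001, 0.044] [-0.01, -0.01, -0.01]
4 |mm 9| [0.001, 0.0, 0.044] [-0.01, -0.01, 0.0]
end [ 0.6099 -0.002   0.1671]
```

View pics/wrist2.png

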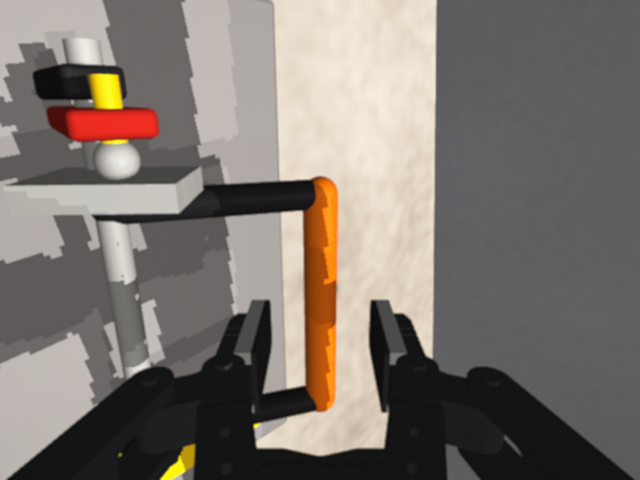

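Wrist view: bar at column 322, centred between the fingers (260 and 380). Lateral alignment is good.

Run:
```python
from bar import *
plan([(.70,.610,-.002,.167,4)],a=.052)
```

```text
1 |mm 9| [0.0, 0.004, 0.044] [0.12, -0.01, -0.0]
2 |mm 9| [0.001, 0.004, 0.045] [0.12, -0.01, -0.0]
3 |mm 9| [0.0, 0.005, 0.044] [0.12, -0.01, -0.0]
4 |mm 9| [0.001, 0.005, 0.044] [0.11, -0.01, -0.01]
end [ 0.6099 -0.002   0.167 ]
```

Call:
servo_tool([
  {"dp": [0,0.004,0.044],"delta_rot": [0.12,0,0],"fingers": 0.45},
  {"dp": [0,0.004,0.045],"delta_rot": [0.12,0,0],"fingers": 0.45},
  {"dp": [0,0.005,0.044],"delta_rot": [0.12,0,0],"fingers": 0.45},
  {"dp": [0,0.005,0.044],"delta_rot": [0.12,0,0],"fingers": 0.45},
  {"dp": [0,0,0],"delta_rot": [0,0,0],"fingers": 0.45},
])

```text
clock: 8.4
position: [0.5701, -0.0844, 0.2081]
ee_rot: [0.259, 0.709, 0.616, 0.226]
contact_force: [0.5, -0.0, -0.2]
width: 0.0382
gripper_force: 0.0
```

Run:
```python
from bar import *
p,R=now(); print(stp(R,p,.052),readout.get_state()["contact_force"],readout.get_state()["qpos"].round(2),(R.as_matrix()-Rt(.70)).round(3).tolist())
```

```text
[ 0.60988293 -0.0023216   0.16841293] [ 0.47151938 -0.03431267 -0.20950113] [-0.33  0.17  2.13  0.7   0.19 -0.84] [[-0.003, -0.001, 0.002], [0.0, 0.001, 0.003], [0.002, 0.001, 0.001]]
```

Call:
servo_tool([
  {"dp": [0,0,0],"delta_rot": [0,0,0],"fingers": 0},
  {"dp": [0,0,0],"delta_rot": [0,0,0],"fingers": 0},
  {"dp": [0,0,0],"delta_rot": [0,0,0],"fingers": 0},
], force=20)

```text
clock: 8.7
position: [0.5687, -0.084, 0.2082]
ee_rot: [0.259, 0.709, 0.616, 0.226]
contact_force: [-2.0, -0.0, -0.1]
width: 0.0127
gripper_force: 20.8
```

Run:
```python
from bar import *
bar("scene")
p,R=now(); print(stp(R,p,.054),readout.get_state()["contact_force"],readout.get_state()["width"])
x,t,z=stp(R,p,.054); hs,hz=.544,.134
print("r,th",np.hypot(x-hs,z-hz),np.arctan2(z-hz,x-hs))
th0=np.arctan2(z-hz,x-hs); r=.075
g=[(.70-.25*(th-th0)/(1.2-th0),hs+r*np.cos(th),t,hz+r*np.sin(th),3) for th in np.linspace(th0,1.2,6)[1:]]
plan(g,a=.054)
```

```text
scene bar 643 [[0.6084, 0.6163, 0.6193], [-0.0544, 0.0089, 0.0495], [0.1634, 0.1715, 0.1753]]
[ 0.60968111 -0.00214009  0.16694637] [-1.90110061 -0.74193451 -0.37337201] 0.013084472252945763
r,th 0.07348109222972816 0.46493562605811073
1 |mm 4| [0.0, 0.01, -0.018] [0.17, -0.01, 0.0]
2 |mm 4| [0.001, 0.01, -0.017] [0.17, -0.01, 0.0]
3 |mm 4| [0.0, 0.009, -0.018] [0.17, -0.01, 0.0]
end [ 0.6053 -0.0021  0.1771]
1 |mm 4| [0.0, 0.004, -0.018] [0.17, -0.0, 0.0]
2 |mm 4| [0.0, 0.003, -0.019] [0.17, -0.0, 0.0]
3 |mm 4| [0.0, 0.004, -0.018] [0.16, -0.0, 0.0]
end [ 0.5984 -0.0021  0.1857]
1 |mm 4| [0.0, 0.0, -0.018] [0.17, -0.0, 0.0]
2 |mm 3| [0.0, 0.0, -0.017] [0.17, -0.0, 0.0]
3 |mm 4| [0.0, -0.0, -0.018] [0.16, -0.0, 0.0]
end [ 0.5903 -0.0021  0.1931]
1 |mm 3| [0.0, -0.003, -0.017] [0.17, -0.0, 0.0]
2 |mm 3| [0.0, -0.004, -0.016] [0.17, -0.0, 0.0]
3 |mm 3| [0.0, -0.004, -0.017] [0.16, -0.0, 0.0]
end [ 0.581  -0.0021  0.1992]
1 |mm 3| [0.0, -0.006, -0.015] [0.17, -0.0, 0.0]
2 |mm 3| [0.0, -0.006, -0.014] [0.17, -0.0, 0.0]
3 |mm 3| [0.0, -0.007, -0.015] [0.16, -0.0, 0.01]
end [ 0.5711 -0.0021  0.204 ]
```

Call:
servo_tool([
  {"dp": [0,0.008,-0.018],"delta_rot": [0.17,0,0],"fingers": 0},
  {"dp": [0,0.008,-0.018],"delta_rot": [0.17,0,0],"fingers": 0},
  {"dp": [0,0.008,-0.018],"delta_rot": [0.17,0,0],"fingers": 0},
])

```text
clock: 9.05
position: [0.5657, -0.0837, 0.219]
ee_rot: [0.24, 0.716, 0.621, 0.21]
contact_force: [2.8, 0.2, -6.4]
width: 0.0128
gripper_force: 20.0
```

Call:
servo_tool([
  {"dp": [0,0.004,-0.018],"delta_rot": [0.17,0,0],"fingers": 0},
  {"dp": [0,0.003,-0.019],"delta_rot": [0.17,0,0],"fingers": 0},
  {"dp": [0,0.004,-0.018],"delta_rot": [0.16,0,0],"fingers": 0},
])

```text
clock: 9.35
position: [0.5612, -0.0831, 0.2295]
ee_rot: [0.222, 0.722, 0.626, 0.194]
contact_force: [1.9, 0.6, -5.4]
width: 0.0133
gripper_force: 19.6
```

```bash
cat > st.py <<'E'
from bar import *
import sys
if len(sys.argv)>1: bar("scene")
p,R=now(); x,t,z=stp(R,p,.054); s=readout.get_state(); hs,hz=.5445,.134
th=np.arctan2(z-hz,x-hs); f=-s["contact_force"]; fs=f@xh; fz=f[2]
print("pt",x.round(4),t.round(4),z.round(4),"r %.4f th %.3f"%(np.hypot(x-hs,z-hz),th),"push tang %.1f rad %.1f"%(-fs*np.sin(th)+fz*np.cos(th),fs*np.cos(th)+fz*np.sin(th)),"tilt %.3f"%np.arctan2(R.as_matrix()[:,2]@xh,-R.as_matrix()[2,2]),s["width"].round(4),s["qpos"].round(2),s["clock"])
E
python3 st.py 1
```

```text
scene bar 607 [[0.5995, 0.6058, 0.6087], [-0.0538, 0.0097, 0.049], [0.1787, 0.1869, 0.1908]]Traceback (most recent call last):
  File "st.py", line 6, in <module>
    print("pt",x.round(4),t.round(4),z.round(4),"r %.4f th %.3f"%(np.hypot(x-hs,z-hz),th),"push tang %.1f rad %.1f"%(-fs*np.sin(th)+fz*np.cos(th),fs*np.cos(th)+fz*np.sin(th)),"tilt %.3f"%np.arctan2(R.as_matrix()[:,2]@xh,-R.as_matrix()[2,2]),s["width"].round(4),s["qpos"].round(2),s["clock"])
                                                                                                                                                                                                                                                 ^^^^^^^^^^^^^^^^
AttributeError: 'float' object has no attribute 'round'
```

Swinging well, tangential force about 6 N. Continuing.

Call:
servo_tool([
  {"dp": [0,0,-0.018],"delta_rot": [0.17,0,0],"fingers": 0},
  {"dp": [0,0,-0.017],"delta_rot": [0.17,0,0],"fingers": 0},
  {"dp": [0,0,-0.018],"delta_rot": [0.16,0,0],"fingers": 0},
])

```text
clock: 9.7
position: [0.5562, -0.0824, 0.2389]
ee_rot: [0.205, 0.727, 0.631, 0.179]
contact_force: [3.4, -0.2, -4.1]
width: 0.0131
gripper_force: 19.6
```

Call:
servo_tool([
  {"dp": [0,-0.003,-0.017],"delta_rot": [0.17,0,0],"fingers": 0},
  {"dp": [0,-0.004,-0.016],"delta_rot": [0.17,0,0],"fingers": 0},
  {"dp": [0,-0.004,-0.017],"delta_rot": [0.16,0,0],"fingers": 0},
])

```text
clock: 10.0
position: [0.5501, -0.0817, 0.2474]
ee_rot: [0.188, 0.731, 0.635, 0.164]
contact_force: [6.0, 1.5, -2.3]
width: 0.0134
gripper_force: 19.5
```

```bash
sed -i 's/s\["width"\].round(4)/round(s["width"],4)/' st.py; python3 st.py 1
```

```text
scene bar 581 [[0.5859, 0.5915, 0.5944], [-0.0538, 0.0086, 0.0483], [0.1919, 0.1998, 0.2039]]
pt 0.5819 -0.0024 0.2003 r 0.0761 th 1.057 push tang 2.4 rad -1.3 tilt 0.503 0.0128 [-0.32  0.11  1.97  0.16  0.57 -0.29] 10.05
```

The bar appears to have slipped about 6 mm towards the fingertips, so I'll re-grip it there more firmly.

Call:
servo_tool([
  {"dp": [0,0,0],"delta_rot": [0,0,0],"fingers": 0.28},
  {"dp": [0,0,0],"delta_rot": [0,0,0],"fingers": 0.28},
  {"dp": [0,0,0.015],"delta_rot": [0,0,0],"fingers": 0.28},
  {"dp": [0,0,0.015],"delta_rot": [0,0,0],"fingers": 0.28},
  {"dp": [0,0,0],"delta_rot": [0,0,0],"fingers": 0.28},
])

```text
clock: 10.55
position: [0.5515, -0.0818, 0.2401]
ee_rot: [0.186, 0.732, 0.635, 0.163]
contact_force: [-0.2, 0.5, 0.3]
width: 0.0239
gripper_force: 0.0
```

```bash
python3 st.py 1; python3 -c "
from bar import *
bar('wrist','wrist3')"
```

```text
scene bar 595 [[0.5849, 0.591, 0.5941], [-0.0537, 0.0093, 0.0482], [0.1922, 0.2, 0.204]]
pt 0.5835 -0.0024 0.193 r 0.0707 th 0.987 push tang 1.3 rad -0.5 tilt 0.500 0.0238 [-0.32  0.13  1.97  0.17  0.55 -0.3 ] 10.6
wrist bar 9636 [[0.5763, 0.5802, 0.5873], [-0.0403, 0.0123, 0.05], [0.1955, 0.2012, 0.2031]]
```

View pics/wrist3.png

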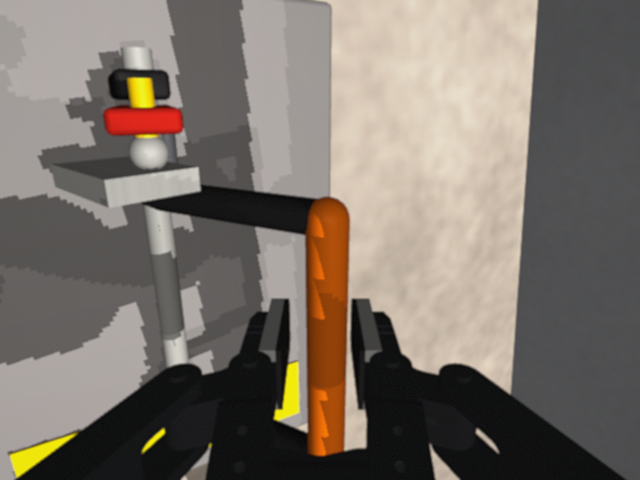

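Wrist view: bar at column 327, between the pads (285 and 360), well inside the finger length. Plate edge and plunger ball at (150,155), the ball still on the plate.

Call:
servo_tool([
  {"dp": [0,0,0],"delta_rot": [0,0,0],"fingers": 0},
  {"dp": [0,0,0],"delta_rot": [0,0,0],"fingers": 0},
  {"dp": [0,0,0],"delta_rot": [0,0,0],"fingers": 0},
], force=35)

```text
clock: 10.95
position: [0.5528, -0.0821, 0.2418]
ee_rot: [0.188, 0.731, 0.635, 0.164]
contact_force: [3.5, 0.4, 0.6]
width: 0.013
gripper_force: 34.1
```

```bash
python3 st.py
python3 - <<'E'
from h import *
p,R=now(); x,t,z=stp(R,p,.051); print(x,z); hs,hz=.5437,.1333; r=np.hypot(x-hs,z-hz); th0=np.arctan2(z-hz,x-hs); print(r,th0)
g=[(.50-.1*i/4,hs+.075*np.cos(th),t,hz+.075*np.sin(th),n) for i,(th,n) in enumerate([(1.1,3),(1.2,3),(1.28,3),(1.34,3)],1)]
plan(g,a=.051,dec=4)
E
```

```text
pt 0.5849 -0.0025 0.1945 r 0.0728 th 0.982 push tang 2.5 rad -2.4 tilt 0.504 0.013 [-0.32  0.13  1.97  0.17  0.55 -0.3 ] 10.95
0.5834319859569271 0.19715500348146955
0.07520699553698411 1.014197191781356
1 |mm 2| [0.0003, -0.0036, -0.009] [0.1, -0.01, 0.0]
2 |mm 2| [0.0002, -0.0036, -0.0089] [0.09, -0.01, 0.01]
3 |mm 2| [0.0002, -0.0037, -0.0089] [0.1, -0.01, -0.0]
end [ 0.5777 -0.0026  0.2001]
1 |mm 2| [0.0, -0.0057, -0.0097] [0.08, 0.0, -0.0]
2 |mm 2| [0.0, -0.0058, -0.0097] [0.09, 0.0, -0.0]
3 |mm 2| [0.0, -0.0058, -0.0096] [0.08, 0.0, -0.0]
end [ 0.5708 -0.0026  0.2032]
1 |mm 2| [0.0, -0.005, -0.007] [0.08, 0.0, -0.0]
2 |mm 2| [0.0, -0.005, -0.007] [0.09, 0.0, -0.0]
3 |mm 2| [0.0, -0.0051, -0.0069] [0.08, 0.0, -0.0]
end [ 0.5652 -0.0026  0.2051]
1 |mm 1| [0.0, -0.0037, -0.0047] [0.08, 0.0, -0.0]
2 |mm 1| [0.0, -0.0037, -0.0047] [0.09, 0.0, -0.0]
3 |mm 1| [0.0, -0.0038, -0.0047] [0.08, 0.0, -0.0]
end [ 0.5608 -0.0025  0.2063]
```

Call:
servo_tool([
  {"dp": [0,-0.004,-0.009],"delta_rot": [0.1,0,0],"fingers": 0},
  {"dp": [0,-0.004,-0.009],"delta_rot": [0.09,0,0],"fingers": 0},
  {"dp": [0,-0.004,-0.009],"delta_rot": [0.1,0,0],"fingers": 0},
])

```text
clock: 11.25
position: [0.549, -0.0817, 0.2459]
ee_rot: [0.178, 0.734, 0.637, 0.155]
contact_force: [7.8, 1.4, -0.1]
width: 0.0128
gripper_force: 34.0
```

Call:
servo_tool([
  {"dp": [0,-0.006,-0.01],"delta_rot": [0.08,0,0],"fingers": 0},
  {"dp": [0,-0.006,-0.01],"delta_rot": [0.09,0,0],"fingers": 0},
  {"dp": [0,-0.006,-0.009],"delta_rot": [0.08,0,0],"fingers": 0},
])

```text
clock: 11.55
position: [0.5439, -0.081, 0.2502]
ee_rot: [0.169, 0.736, 0.638, 0.148]
contact_force: [7.3, 0.4, -0.4]
width: 0.0128
gripper_force: 34.0
```

```bash
python3 st.py 1
```

```text
scene bar 592 [[0.5744, 0.5802, 0.5833], [-0.0536, 0.0096, 0.0487], [0.1981, 0.2061, 0.2101]]
pt 0.5733 -0.0026 0.2017 r 0.0736 th 1.169 push tang 5.2 rad -3.6 tilt 0.453 0.0127 [-0.32  0.11  1.94  0.13  0.64 -0.26] 11.6
```

Run:
```python
from h import *
p,R=now(); x,t,z=stp(R,p,.054); hs,hz=.5437,.1333
g=[(.45-.02*i,hs+.0753*np.cos(th),t,hz+.0753*np.sin(th),1) for i,th in enumerate([1.19,1.22,1.25,1.28,1.31,1.34,1.37,1.4,1.43,1.46,1.49,1.52,1.55,1.58,1.61])]
plan(g,a=.054,dec=4)
```

```text
1 |mm 2| [0.0007, -0.0033, -0.0102] [0.03, -0.02, 0.01]
end [ 0.5717 -0.0026  0.2032]
1 |mm 2| [-0.0, -0.0023, -0.0082] [0.2, -0.0, -0.0]
end [ 0.5696 -0.0026  0.204 ]
1 |mm 2| [-0.0, -0.0028, -0.0078] [0.2, -0.0, -0.0]
end [ 0.5674 -0.0026  0.2048]
1 |mm 2| [-0.0, -0.0031, -0.0073] [0.2, -0.0, -0.0]
end [ 0.5653 -0.0026  0.2054]
1 |mm 2| [-0.0, -0.0035, -0.007] [0.2, -0.0, -0.0]
end [ 0.5631 -0.0026  0.2061]
1 |mm 1| [-0.0, -0.0038, -0.0064] [0.2, -0.0, -0.0]
end [ 0.5609 -0.0026  0.2066]
1 |mm 1| [-0.0, -0.0041, -0.006] [0.2, -0.0, -0.0]
end [ 0.5587 -0.0026  0.2071]
1 |mm 1| [-0.0, -0.0044, -0.0056] [0.2, -0.0, -0.0]
end [ 0.5565 -0.0026  0.2075]
1 |mm 1| [-0.0, -0.0047, -0.005] [0.2, -0.0, -0.0]
end [ 0.5542 -0.0026  0.2079]
1 |mm 1| [-0.0, -0.005, -0.0045] [0.2, -0.0, -0.0]
end [ 0.552  -0.0026  0.2081]
1 |mm 1| [-0.0, -0.0051, -0.004] [0.2, -0.0, -0.0]
end [ 0.5498 -0.0026  0.2084]
1 |mm 1| [-0.0, -0.0053, -0.0034] [0.2, -0.0, -0.0]
end [ 0.5475 -0.0026  0.2085]
1 |mm 1| [-0.0, -0.0055, -0.0029] [0.2, -0.0, -0.0]
end [ 0.5453 -0.0026  0.2086]
1 |mm 1| [-0.0, -0.0057, -0.0024] [0.2, -0.0, -0.0]
end [ 0.543  -0.0026  0.2086]
1 |mm 1| [-0.0, -0.0057, -0.0018] [0.2, -0.0, -0.0]
end [ 0.5407 -0.0026  0.2085]
```

Call:
servo_tool([
  {"dp": [0,-0.0033,-0.0102],"delta_rot": [0.03,0,0],"fingers": 0},
  {"dp": [0,-0.0023,-0.0082],"delta_rot": [0.2,0,0],"fingers": 0},
])

```text
clock: 11.8
position: [0.5409, -0.0805, 0.2528]
ee_rot: [0.161, 0.738, 0.64, 0.141]
contact_force: [7.2, 0.8, -0.4]
width: 0.0129
gripper_force: 34.0
```

Call:
servo_tool([
  {"dp": [0,-0.0028,-0.0078],"delta_rot": [0.2,0,0],"fingers": 0},
])

```text
clock: 11.9
position: [0.54, -0.0804, 0.2542]
ee_rot: [0.153, 0.74, 0.642, 0.134]
contact_force: [7.1, 1.5, 1.5]
width: 0.0126
gripper_force: 34.2
```

Call:
servo_tool([
  {"dp": [0,-0.0031,-0.0073],"delta_rot": [0.2,0,0],"fingers": 0},
])

```text
clock: 12.0
position: [0.5392, -0.0803, 0.2554]
ee_rot: [0.146, 0.741, 0.643, 0.128]
contact_force: [7.6, 0.8, -1.1]
width: 0.0129
gripper_force: 34.0
```

```bash
python3 st.py 1
```

```text
scene bar 589 [[0.5664, 0.5728, 0.5756], [-0.0539, 0.0093, 0.0485], [0.2011, 0.2088, 0.2129]]
pt 0.5656 -0.0026 0.2055 r 0.0746 th 1.284 push tang 4.4 rad -4.8 tilt 0.390 0.0127 [-0.31  0.12  1.9   0.1   0.74 -0.23] 12.05
```

Call:
servo_tool([
  {"dp": [0,-0.0035,-0.007],"delta_rot": [0.2,0,0],"fingers": 0},
])

```text
clock: 12.15
position: [0.5383, -0.0801, 0.2566]
ee_rot: [0.139, 0.742, 0.644, 0.122]
contact_force: [8.3, 0.9, 1.4]
width: 0.0126
gripper_force: 34.1
```

Call:
servo_tool([
  {"dp": [0,-0.0038,-0.0064],"delta_rot": [0.2,0,0],"fingers": 0},
])

```text
clock: 12.25
position: [0.5374, -0.08, 0.2578]
ee_rot: [0.132, 0.744, 0.645, 0.116]
contact_force: [6.6, 0.8, 3.9]
width: 0.0128
gripper_force: 34.1
```

Call:
servo_tool([
  {"dp": [0,0,0],"delta_rot": [0,0,0],"fingers": 0},
])

```text
clock: 12.35
position: [0.5374, -0.08, 0.2578]
ee_rot: [0.132, 0.744, 0.645, 0.116]
contact_force: [4.8, 1.2, 4.4]
width: 0.0128
gripper_force: 34.6
```

```bash
python3 st.py 1
```

```text
scene bar 586 [[0.5625, 0.5692, 0.5723], [-0.0541, 0.0093, 0.0485], [0.2024, 0.2099, 0.2141]]
pt 0.5618 -0.0026 0.2071 r 0.0752 th 1.338 push tang 4.3 rad -5.0 tilt 0.353 0.0126 [-0.31  0.13  1.87  0.08  0.8  -0.21] 12.4
```

Call:
servo_tool([
  {"dp": [0,-0.0088,-0.0072],"delta_rot": [0,0,0],"fingers": 0},
])

```text
clock: 12.5
position: [0.5354, -0.0797, 0.2585]
ee_rot: [0.132, 0.744, 0.645, 0.116]
contact_force: [7.7, 1.2, 1.7]
width: 0.0126
gripper_force: 34.2
```

Call:
servo_tool([
  {"dp": [0,0,0],"delta_rot": [0,0,0],"fingers": 0},
])

```text
clock: 12.6
position: [0.535, -0.0797, 0.2586]
ee_rot: [0.132, 0.744, 0.645, 0.116]
contact_force: [5.8, 0.9, 2.7]
width: 0.0127
gripper_force: 34.4
```

Call:
servo_tool([
  {"dp": [0,-0.0045,-0.003],"delta_rot": [0,0,0],"fingers": 0},
])

```text
clock: 12.7
position: [0.5342, -0.0795, 0.2588]
ee_rot: [0.132, 0.744, 0.645, 0.116]
contact_force: [8.1, -0.3, 1.1]
width: 0.013
gripper_force: 34.1
```

Call:
servo_tool([
  {"dp": [0,0,0],"delta_rot": [0,0,0],"fingers": 0},
])

```text
clock: 12.8
position: [0.5342, -0.0795, 0.2588]
ee_rot: [0.132, 0.744, 0.645, 0.116]
contact_force: [7.5, 0.4, 1.3]
width: 0.0127
gripper_force: 34.3
```

```bash
python3 st.py 1
```

```text
scene bar 583 [[0.5597, 0.5661, 0.5691], [-0.0541, 0.0089, 0.0485], [0.2028, 0.2108, 0.2149]]
pt 0.5588 -0.0027 0.2081 r 0.0755 th 1.380 push tang 6.8 rad -4.1 tilt 0.353 0.0124 [-0.31  0.12  1.88  0.08  0.8  -0.22] 12.85
```

Call:
servo_tool([
  {"dp": [0,-0.0047,-0.0029],"delta_rot": [0,0,0],"fingers": 0},
  {"dp": [0,0,0],"delta_rot": [0,0,0],"fingers": 0},
])

```text
clock: 13.05
position: [0.5331, -0.0794, 0.2591]
ee_rot: [0.132, 0.744, 0.645, 0.116]
contact_force: [6.7, -0.0, 3.4]
width: 0.0129
gripper_force: 34.3
```

Call:
servo_tool([
  {"dp": [0,-0.0047,-0.0028],"delta_rot": [0,0,0],"fingers": 0},
  {"dp": [0,0,0],"delta_rot": [0,0,0],"fingers": 0},
])

```text
clock: 13.25
position: [0.5322, -0.0793, 0.2593]
ee_rot: [0.132, 0.744, 0.645, 0.116]
contact_force: [6.8, -0.0, 2.3]
width: 0.013
gripper_force: 34.2
```

```bash
python3 st.py 1; python3 -c "
from bar import *
bar('wrist','wrist4')"
```

```text
scene bar 580 [[0.5576, 0.5641, 0.567], [-0.0544, 0.009, 0.0484], [0.2031, 0.2111, 0.2151]]
pt 0.5567 -0.0027 0.2087 r 0.0757 th 1.409 push tang 5.5 rad -3.8 tilt 0.354 0.0126 [-0.31  0.12  1.88  0.08  0.8  -0.22] 13.3
wrist bar 9939 [[0.5495, 0.5542, 0.5617], [-0.0447, 0.0104, 0.0497], [0.2071, 0.2127, 0.2145]]
```

View pics/wrist4.png

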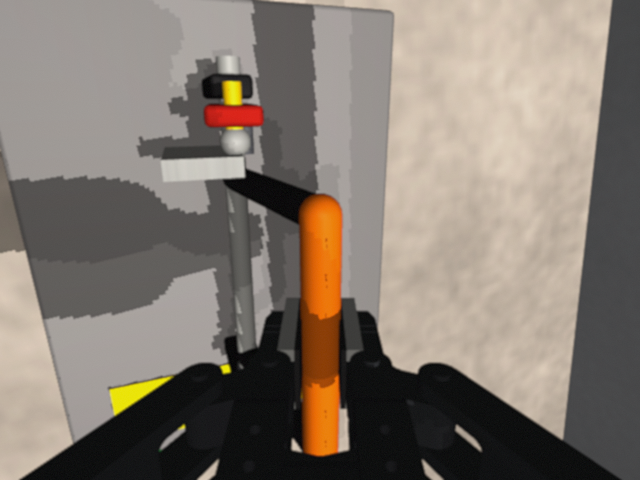

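Wrist view: plunger ball at (237,140), very near the plate's trailing edge at column 245. The catch is close to snapping out.

Call:
servo_tool([
  {"dp": [0,-0.0048,-0.0026],"delta_rot": [0,0,0],"fingers": 0},
  {"dp": [0,0,0],"delta_rot": [0,0,0],"fingers": 0},
])

```text
clock: 13.55
position: [0.531, -0.0791, 0.2597]
ee_rot: [0.132, 0.744, 0.645, 0.116]
contact_force: [5.7, 0.9, 4.0]
width: 0.0129
gripper_force: 34.3
```

Call:
servo_tool([
  {"dp": [0,-0.0048,-0.0026],"delta_rot": [0,0,0],"fingers": 0},
  {"dp": [0,0,0],"delta_rot": [0,0,0],"fingers": 0},
])

```text
clock: 13.75
position: [0.53, -0.079, 0.26]
ee_rot: [0.132, 0.744, 0.645, 0.116]
contact_force: [5.4, 1.0, 4.2]
width: 0.013
gripper_force: 34.2
```

```bash
python3 st.py 1
```

```text
scene bar 576 [[0.5558, 0.5622, 0.5648], [-0.0539, 0.0089, 0.0485], [0.2038, 0.2117, 0.2156]]
pt 0.5546 -0.0027 0.2093 r 0.0760 th 1.438 push tang 4.8 rad -4.8 tilt 0.354 0.0127 [-0.31  0.11  1.88  0.08  0.8  -0.22] 13.8
```

Call:
servo_tool([
  {"dp": [0,-0.004,-0.003],"delta_rot": [0,0,0],"fingers": 0},
  {"dp": [0,0,0],"delta_rot": [0,0,0],"fingers": 0},
])

```text
clock: 14.0
position: [0.529, -0.0788, 0.2602]
ee_rot: [0.132, 0.744, 0.645, 0.116]
contact_force: [6.0, 0.6, 3.5]
width: 0.0128
gripper_force: 34.1
```

Call:
servo_tool([
  {"dp": [0,-0.004,-0.0025],"delta_rot": [0,0,0],"fingers": 0},
  {"dp": [0,0,0],"delta_rot": [0,0,0],"fingers": 0},
])

```text
clock: 14.2
position: [0.5282, -0.0787, 0.2605]
ee_rot: [0.132, 0.744, 0.645, 0.116]
contact_force: [5.4, 0.9, 4.8]
width: 0.0128
gripper_force: 34.2
```

```bash
python3 st.py 1
```

```text
scene bar 573 [[0.5543, 0.5603, 0.563], [-0.054, 0.0089, 0.0485], [0.204, 0.2118, 0.216]]
pt 0.5527 -0.0027 0.2098 r 0.0762 th 1.463 push tang 4.6 rad -4.9 tilt 0.354 0.0129 [-0.31  0.11  1.89  0.08  0.8  -0.22] 14.25
```

Call:
servo_tool([
  {"dp": [0,-0.0045,-0.002],"delta_rot": [0,0,0],"fingers": 0},
  {"dp": [0,0,0],"delta_rot": [0,0,0],"fingers": 0},
])

```text
clock: 14.45
position: [0.5272, -0.0786, 0.2606]
ee_rot: [0.132, 0.744, 0.645, 0.116]
contact_force: [6.1, 1.0, 3.1]
width: 0.013
gripper_force: 34.2
```

Call:
servo_tool([
  {"dp": [0,-0.0045,-0.002],"delta_rot": [0,0,0],"fingers": 0},
  {"dp": [0,0,0],"delta_rot": [0,0,0],"fingers": 0},
])

```text
clock: 14.65
position: [0.5263, -0.0784, 0.2607]
ee_rot: [0.133, 0.744, 0.645, 0.116]
contact_force: [6.0, 1.1, 4.9]
width: 0.0124
gripper_force: 34.2
```

```bash
python3 st.py 1; python3 -c "
from bar import *
bar('wrist','wrist5')"
```

```text
scene bar 571 [[0.5527, 0.5583, 0.5612], [-0.054, 0.0083, 0.0485], [0.2041, 0.2119, 0.2162]]
pt 0.5508 -0.0027 0.2101 r 0.0763 th 1.488 push tang 5.4 rad -4.7 tilt 0.354 0.0127 [-0.31  0.11  1.89  0.09  0.8  -0.22] 14.7
wrist bar 9943 [[0.5438, 0.5485, 0.556], [-0.0452, 0.0102, 0.0498], [0.208, 0.2136, 0.2155]]
```

View pics/wrist5.png

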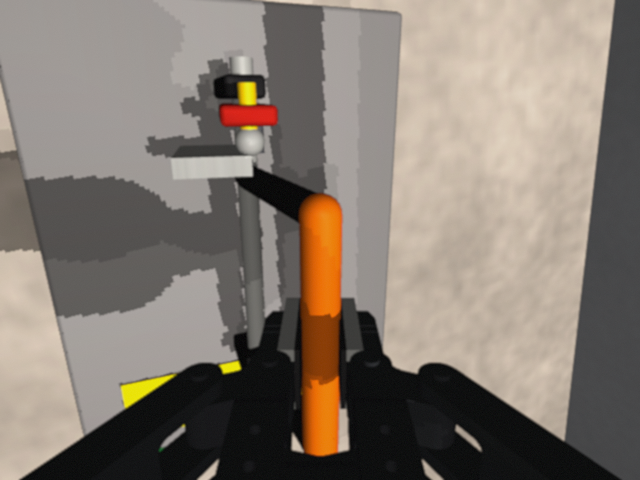

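Wrist view: the ball (250,141) is nearly at the plate edge (253), still riding. Continuing.

Call:
servo_tool([
  {"dp": [0,-0.0045,-0.002],"delta_rot": [0,0,0],"fingers": 0},
  {"dp": [0,0,0],"delta_rot": [0,0,0],"fingers": 0},
])

```text
clock: 14.95
position: [0.5253, -0.0783, 0.261]
ee_rot: [0.133, 0.743, 0.645, 0.116]
contact_force: [5.1, 1.9, 4.8]
width: 0.0129
gripper_force: 34.1
```

Call:
servo_tool([
  {"dp": [0,-0.0045,-0.002],"delta_rot": [0,0,0],"fingers": 0},
  {"dp": [0,0,0],"delta_rot": [0,0,0],"fingers": 0},
])

```text
clock: 15.15
position: [0.5244, -0.0781, 0.2611]
ee_rot: [0.133, 0.743, 0.645, 0.116]
contact_force: [5.3, 0.7, 6.2]
width: 0.0126
gripper_force: 34.2
```

```bash
python3 st.py 1
```

```text
scene bar 567 [[0.5508, 0.5566, 0.5598], [-0.0539, 0.0088, 0.0485], [0.2042, 0.2122, 0.2165]]
pt 0.5489 -0.0027 0.2104 r 0.0766 th 1.513 push tang 4.7 rad -6.1 tilt 0.355 0.0129 [-0.31  0.1   1.89  0.09  0.8  -0.22] 15.2
```

Call:
servo_tool([
  {"dp": [0,-0.0045,-0.0015],"delta_rot": [0,0,0],"fingers": 0},
  {"dp": [0,0,0],"delta_rot": [0,0,0],"fingers": 0},
])

```text
clock: 15.4
position: [0.5235, -0.078, 0.2613]
ee_rot: [0.133, 0.743, 0.645, 0.116]
contact_force: [5.6, 1.8, 7.5]
width: 0.0126
gripper_force: 34.2
```

Call:
servo_tool([
  {"dp": [0,-0.0045,-0.0015],"delta_rot": [0,0,0],"fingers": 0},
  {"dp": [0,0,0],"delta_rot": [0,0,0],"fingers": 0},
])

```text
clock: 15.6
position: [0.5227, -0.0779, 0.2613]
ee_rot: [0.133, 0.743, 0.645, 0.117]
contact_force: [6.0, 2.3, 6.6]
width: 0.0126
gripper_force: 34.2
```

```bash
python3 st.py 1
```

```text
scene bar 567 [[0.5488, 0.5549, 0.5575], [-0.0543, 0.0089, 0.0485], [0.205, 0.2123, 0.2166]]
pt 0.5472 -0.0027 0.2107 r 0.0767 th 1.535 push tang 4.6 rad -6.8 tilt 0.355 0.0129 [-0.31  0.1   1.9   0.09  0.8  -0.22] 15.65
```

Call:
servo_tool([
  {"dp": [0,-0.0042,-0.0025],"delta_rot": [0,0,0],"fingers": 0},
  {"dp": [0,0,0],"delta_rot": [0,0,0],"fingers": 0},
])

```text
clock: 15.85
position: [0.5215, -0.0777, 0.2615]
ee_rot: [0.133, 0.743, 0.645, 0.116]
contact_force: [3.1, 2.5, 8.7]
width: 0.0129
gripper_force: 34.2
```

Call:
servo_tool([
  {"dp": [0,-0.0042,-0.0025],"delta_rot": [0,0,0],"fingers": 0},
  {"dp": [0,0,0],"delta_rot": [0,0,0],"fingers": 0},
])

```text
clock: 16.05
position: [0.5207, -0.0776, 0.2616]
ee_rot: [0.133, 0.743, 0.645, 0.116]
contact_force: [5.0, 1.5, 7.3]
width: 0.0126
gripper_force: 34.1
```

```bash
python3 st.py 1;  python3 -c "
from bar import *
bar('wrist')
P=np.load('/tmp/wrist1.npz')['p'][40:240,120:380]; save('w6',cv2.resize(P,None,fx=2.5,fy=2.5))"
```

```text
scene bar 567 [[0.5471, 0.5529, 0.5558], [-0.0543, 0.0087, 0.0484], [0.2049, 0.2127, 0.2168]]
pt 0.5452 -0.0027 0.211 r 0.0770 th 1.562 push tang 4.3 rad -6.2 tilt 0.355 0.0124 [-0.31  0.1   1.9   0.09  0.8  -0.22] 16.1
wrist bar 9919 [[0.5383, 0.543, 0.5504], [-0.0456, 0.0099, 0.0498], [0.2085, 0.214, 0.216]]
```

View pics/w6.png

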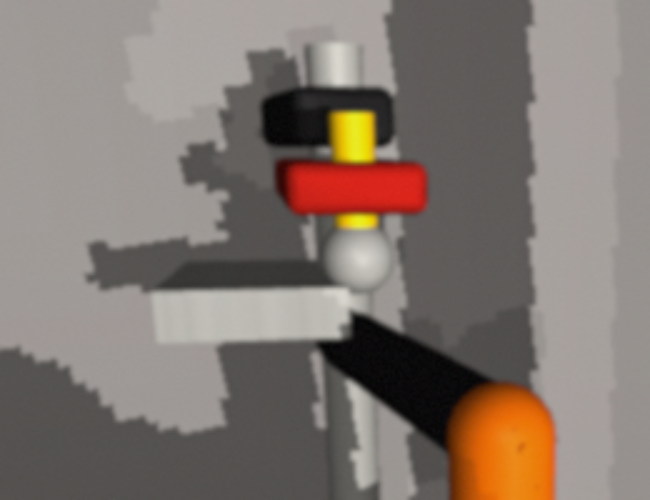

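Crop: the ball (359,258) is now just past the plate edge (350), about to drop. I'll track the yellow stem numerically from here.

```bash
cat > ye.py <<'E'
from bar import *
P,d,K,M=cam("wrist"); W=cloud(d,K,M)
hsv=cv2.cvtColor(P,cv2.COLOR_RGB2HSV).astype(int)
T=W@yh
y=(hsv[...,0]>24)&(hsv[...,0]<34)&(hsv[...,1]>170)&(W[...,2]>.12)&(W[...,2]<.2)
r=((hsv[...,0]<4)|(hsv[...,0]>176))&(hsv[...,1]>170)&(W[...,2]>.12)&(W[...,2]<.2)
v,u=np.nonzero(y); vr,ur=np.nonzero(r)
top=v[v<np.median(vr)]; bot=v[v>np.median(vr)]
Y=T[y]
print("rows yellow top %d-%d bot %s red %d-%d"%(top.min(),top.max(),(bot.min(),bot.max()) if len(bot) else None,vr.min(),vr.max()),"n",len(top),len(bot),"t yellow",np.percentile(Y,[1,99]).round(4),"red t",np.percentile(T[r],[1,99]).round(4))
E
python3 ye.py
```

```text
rows yellow top 84-104 bot (np.int64(126), np.int64(361)) red 104-125 n 225 55 t yellow [-0.0638  0.0853] red t [0.0699 0.0771]
```

Call:
servo_tool([
  {"dp": [0,-0.0035,-0.0018],"delta_rot": [0,0,0],"fingers": 0},
  {"dp": [0,0,0],"delta_rot": [0,0,0],"fingers": 0},
])

```text
clock: 16.4
position: [0.5198, -0.0775, 0.2618]
ee_rot: [0.133, 0.743, 0.645, 0.116]
contact_force: [5.0, 1.6, 8.4]
width: 0.0125
gripper_force: 34.2
```

```bash
python3 ye.py; python3 st.py 1
```

```text
rows yellow top 85-104 bot (np.int64(126), np.int64(358)) red 104-418 n 215 56 t yellow [0.0285 0.085 ] red t [0.0699 0.0771]
scene bar 564 [[0.546, 0.5521, 0.5554], [-0.0541, 0.0087, 0.0485], [0.2048, 0.2125, 0.2166]]
pt 0.5442 -0.0027 0.2111 r 0.0771 th 1.575 push tang 4.3 rad -7.1 tilt 0.355 0.0128 [-0.32  0.09  1.9   0.09  0.8  -0.22] 16.5
```

Call:
servo_tool([
  {"dp": [0,-0.0035,-0.0018],"delta_rot": [0,0,0],"fingers": 0},
  {"dp": [0,0,0],"delta_rot": [0,0,0],"fingers": 0},
])

```text
clock: 16.7
position: [0.519, -0.0774, 0.2618]
ee_rot: [0.133, 0.743, 0.645, 0.116]
contact_force: [4.3, 2.2, 7.3]
width: 0.0124
gripper_force: 34.1
```

```bash
python3 ye.py; python3 st.py 1
```

```text
rows yellow top 86-104 bot (np.int64(126), np.int64(357)) red 104-424 n 209 65 t yellow [0.0671 0.084 ] red t [0.0699 0.0771]
scene bar 571 [[0.5452, 0.5512, 0.5542], [-0.0537, 0.0085, 0.0484], [0.2045, 0.2123, 0.2166]]
pt 0.5434 -0.0027 0.2112 r 0.0772 th 1.585 push tang 3.6 rad -7.6 tilt 0.355 0.0127 [-0.32  0.09  1.9   0.09  0.8  -0.22] 16.8
```

Call:
servo_tool([
  {"dp": [0,-0.0032,-0.0012],"delta_rot": [0,0,0],"fingers": 0},
  {"dp": [0,0,0],"delta_rot": [0,0,0],"fingers": 0},
])

```text
clock: 17.0
position: [0.5185, -0.0773, 0.2619]
ee_rot: [0.133, 0.743, 0.645, 0.116]
contact_force: [5.3, 0.9, 7.3]
width: 0.0123
gripper_force: 34.0
```

```bash
python3 ye.py; python3 st.py 1
```

```text
rows yellow top 86-104 bot (np.int64(126), np.int64(131)) red 104-125 n 206 62 t yellow [0.0671 0.0846] red t [0.0699 0.0771]
scene bar 569 [[0.5447, 0.5507, 0.5537], [-0.0536, 0.0084, 0.0484], [0.2047, 0.2126, 0.2167]]
pt 0.543 -0.0027 0.2112 r 0.0773 th 1.591 push tang 4.9 rad -6.7 tilt 0.355 0.013 [-0.32  0.09  1.9   0.09  0.8  -0.22] 17.1
```

Call:
servo_tool([
  {"dp": [0,-0.0035,-0.0012],"delta_rot": [0,0,0],"fingers": 0},
  {"dp": [0,0,0],"delta_rot": [0,0,0],"fingers": 0},
])

```text
clock: 17.3
position: [0.5176, -0.0772, 0.262]
ee_rot: [0.133, 0.743, 0.645, 0.116]
contact_force: [4.5, 0.7, 7.9]
width: 0.0126
gripper_force: 34.1
```

```bash
python3 ye.py; python3 st.py 1
```

```text
rows yellow top 87-104 bot (np.int64(126), np.int64(132)) red 104-125 n 195 72 t yellow [0.0667 0.0842] red t [0.0699 0.0771]
scene bar 563 [[0.5439, 0.55, 0.553], [-0.0545, 0.0091, 0.0484], [0.205, 0.2126, 0.2167]]
pt 0.542 -0.0027 0.2113 r 0.0774 th 1.603 push tang 3.9 rad -8.2 tilt 0.355 0.0127 [-0.32  0.09  1.9   0.09  0.8  -0.22] 17.4
```

Call:
servo_tool([
  {"dp": [0,-0.0035,-0.0012],"delta_rot": [0,0,0],"fingers": 0},
  {"dp": [0,0,0],"delta_rot": [0,0,0],"fingers": 0},
])

```text
clock: 17.6
position: [0.517, -0.0771, 0.262]
ee_rot: [0.133, 0.743, 0.645, 0.117]
contact_force: [3.5, 0.8, 7.7]
width: 0.0128
gripper_force: 34.1
```

```bash
python3 ye.py; python3 st.py 1
```

```text
rows yellow top 87-104 bot (np.int64(126), np.int64(133)) red 104-125 n 181 76 t yellow [0.0665 0.0842] red t [0.0699 0.0771]
scene bar 561 [[0.5438, 0.5495, 0.5524], [-0.0543, 0.0085, 0.0484], [0.2049, 0.2127, 0.2169]]
pt 0.5415 -0.0027 0.2114 r 0.0774 th 1.610 push tang 4.4 rad -7.6 tilt 0.355 0.013 [-0.32  0.09  1.9   0.09  0.8  -0.22] 17.7
```

Call:
servo_tool([
  {"dp": [0,-0.0035,-0.0012],"delta_rot": [0,0,0],"fingers": 0},
  {"dp": [0,0,0],"delta_rot": [0,0,0],"fingers": 0},
])

```text
clock: 17.9
position: [0.5167, -0.0771, 0.262]
ee_rot: [0.133, 0.743, 0.645, 0.117]
contact_force: [6.0, 2.2, 6.8]
width: 0.0128
gripper_force: 34.2
```

```bash
python3 ye.py; python3 st.py 1
```

```text
rows yellow top 87-104 bot (np.int64(125), np.int64(132)) red 104-125 n 183 74 t yellow [0.0666 0.0841] red t [0.0699 0.0771]
scene bar 564 [[0.5437, 0.5491, 0.5524], [-0.0543, 0.0086, 0.0484], [0.2049, 0.2124, 0.217]]
pt 0.5412 -0.0027 0.2114 r 0.0775 th 1.613 push tang 6.3 rad -5.6 tilt 0.356 0.0129 [-0.32  0.09  1.91  0.09  0.8  -0.23] 18.0
```

Call:
servo_tool([
  {"dp": [0,-0.0035,-0.0012],"delta_rot": [0,0,0],"fingers": 0},
  {"dp": [0,0,0],"delta_rot": [0,0,0],"fingers": 0},
])

```text
clock: 18.2
position: [0.5163, -0.077, 0.2621]
ee_rot: [0.133, 0.743, 0.645, 0.117]
contact_force: [7.2, 1.7, 6.0]
width: 0.0126
gripper_force: 34.1
```

```bash
python3 ye.py; python3 st.py 1
```

```text
rows yellow top 87-104 bot (np.int64(125), np.int64(185)) red 104-125 n 186 77 t yellow [0.0666 0.0842] red t [0.07   0.0772]
scene bar 568 [[0.5426, 0.5489, 0.552], [-0.0541, 0.0085, 0.0484], [0.2049, 0.2126, 0.2167]]
pt 0.5409 -0.0027 0.2115 r 0.0776 th 1.617 push tang 7.8 rad -6.4 tilt 0.357 0.013 [-0.32  0.09  1.91  0.09  0.8  -0.23] 18.3
```

Call:
servo_tool([
  {"dp": [0,-0.0045,-0.0015],"delta_rot": [0,0,0],"fingers": 0},
  {"dp": [0,0,0],"delta_rot": [0,0,0],"fingers": 0},
])

```text
clock: 18.5
position: [0.5159, -0.077, 0.2622]
ee_rot: [0.134, 0.743, 0.645, 0.117]
contact_force: [9.9, 1.8, 4.1]
width: 0.0128
gripper_force: 34.3
```

```bash
python3 ye.py; python3 st.py 1
```

```text
rows yellow top 87-104 bot (np.int64(125), np.int64(132)) red 104-124 n 180 78 t yellow [0.0666 0.0841] red t [0.0699 0.0772]
scene bar 562 [[0.5427, 0.5486, 0.5518], [-0.054, 0.0085, 0.0483], [0.2045, 0.2128, 0.2169]]
pt 0.5406 -0.0027 0.2116 r 0.0777 th 1.622 push tang 9.6 rad -3.4 tilt 0.358 0.0126 [-0.32  0.09  1.91  0.09  0.8  -0.23] 18.6
```

The force rises steadily while the stem stays out, so the handle is at its stop. Next I unload and open the fingers.

Call:
servo_tool([
  {"dp": [0,0.005,0.0015],"delta_rot": [0,0,0],"fingers": 0},
  {"dp": [0,0,0],"delta_rot": [0,0,0],"fingers": 0},
  {"dp": [0,0,0],"delta_rot": [0,0,0],"fingers": 0.3},
  {"dp": [0,0,0],"delta_rot": [0,0,0],"fingers": 0.3},
  {"dp": [0,0,0],"delta_rot": [0,0,0],"fingers": 0.3},
])

```text
clock: 19.1
position: [0.5125, -0.0764, 0.2587]
ee_rot: [0.129, 0.744, 0.646, 0.113]
contact_force: [2.1, -0.4, 2.8]
width: 0.0255
gripper_force: 1.6
```

```bash
python3 ye.py; python3 st.py 1
python3 - <<'E'
from h import *
p,R=now(); x,t,z=stp(R,p,.054)
plan([(.355,x-.036,t,z+.096,6),(.355,.42,t,.36,4)],a=.054)
E
```

```text
rows yellow top 87-104 bot (np.int64(126), np.int64(399)) red 104-414 n 185 156 t yellow [-0.052   0.0838] red t [0.07   0.0771]
scene bar 568 [[0.5433, 0.5493, 0.5521], [-0.0544, 0.0083, 0.0485], [0.2049, 0.2125, 0.2167]]
pt 0.5363 -0.0027 0.2079 r 0.0743 th 1.681 push tang 3.7 rad -3.9 tilt 0.345 0.0257 [-0.32  0.09  1.91  0.09  0.8  -0.23] 19.2
1 |mm 17| [0.0, -0.002, -0.085] [-0.02, -0.0, 0.0]
2 |mm 17| [0.001, -0.001, -0.086] [-0.01, -0.01, 0.0]
3 |mm 17| [-0.0, -0.002, -0.085] [-0.02, -0.0, 0.01]
4 |mm 17| [0.0, -0.001, -0.086] [-0.02, -0.01, -0.0]
5 |mm 17| [0.0, -0.001, -0.085] [-0.01, -0.0, 0.0]
6 |mm 17| [0.001, -0.001, -0.086] [-0.02, -0.01, 0.0]
end [ 0.5002 -0.0026  0.3039]
1 |mm 24| [-0.0, -0.07, -0.101] [0.0, 0.0, 0.0]
2 |mm 24| [-0.0, -0.069, -0.1] [0.0, 0.0, 0.0]
3 |mm 25| [-0.0, -0.07, -0.101] [0.0, 0.0, 0.0]
4 |mm 24| [-0.0, -0.07, -0.1] [0.0, 0.0, 0.0]
end [ 0.42   -0.0026  0.3599]
```

Stem still out, so the catch is holding. Centring the fingers on the bar, then retreating along the tool axis.

Call:
servo_tool([
  {"dp": [0,0.014,0],"delta_rot": [0,0,0],"fingers": 0.42},
  {"dp": [0,0.014,0],"delta_rot": [0,0,0],"fingers": 0.42},
  {"dp": [0,0,0],"delta_rot": [0,0,0],"fingers": 0.42},
])

```text
clock: 19.5
position: [0.517, -0.077, 0.2595]
ee_rot: [0.128, 0.744, 0.646, 0.112]
contact_force: [0.3, 1.3, 0.3]
width: 0.0358
gripper_force: 0.0
```

```bash
python3 ye.py; python3 st.py 1
```

```text
rows yellow top 88-105 bot (np.int64(126), np.int64(401)) red 105-125 n 194 159 t yellow [-0.0525  0.0835] red t [0.0699 0.0773]
scene bar 553 [[0.5435, 0.5493, 0.5523], [-0.0545, 0.0096, 0.0484], [0.2051, 0.2123, 0.2166]]
pt 0.5407 -0.0024 0.2087 r 0.0748 th 1.622 push tang -0.3 rad 0.3 tilt 0.342 0.0356 [-0.32  0.1   1.9   0.08  0.81 -0.22] 19.6
```

Free of contact and the handle is unmoved. Retreating.

Call:
servo_tool([
  {"dp": [0,0,-0.07],"delta_rot": [0,0,0],"fingers": 0.42},
  {"dp": [0,0,-0.085],"delta_rot": [0,0,0],"fingers": 0.42},
  {"dp": [0,0,-0.085],"delta_rot": [0,0,0],"fingers": 0.42},
  {"dp": [0,0,-0.085],"delta_rot": [0,0,0],"fingers": 0.42},
  {"dp": [0,0,-0.085],"delta_rot": [0,0,0],"fingers": 0.42},
])

```text
clock: 20.1
position: [0.4893, -0.0732, 0.3376]
ee_rot: [0.128, 0.744, 0.646, 0.113]
contact_force: [-0.7, -0.3, -0.3]
width: 0.0358
gripper_force: 0.0
```

Call:
servo_tool([
  {"dp": [0,-0.05,-0.1],"delta_rot": [0,0,0],"fingers": 0.42},
  {"dp": [0,-0.07,-0.1],"delta_rot": [0,0,0],"fingers": 0.42},
  {"dp": [0,-0.07,-0.1],"delta_rot": [0,0,0],"fingers": 0.42},
  {"dp": [0,0,0],"delta_rot": [0,0,0],"fingers": 0.42},
  {"dp": [0,0,0],"delta_rot": [0,0,0],"fingers": 0.42},
])

```text
clock: 20.6
position: [0.4345, -0.0656, 0.3812]
ee_rot: [0.129, 0.744, 0.646, 0.113]
contact_force: [1.4, 0.5, -0.1]
width: 0.0357
gripper_force: 0.0
```

```bash
python3 st.py 1
python3 - <<'E'
from bar import *
P,W=bar("wrist"); 
PS,_=bar("scene"); PT,WT=bar("top")
big=np.hstack([PS[100:400,80:480],PT[80:380,180:580]]); save("fin",big)
X=WT.reshape(-1,3);c=X[np.isfinite(X[:,0])&(X[:,2]>.09)&(X[:,2]<.12)&(abs(X@yh)<.2)&(X@xh>.3)&(X@xh<.75)]
print([np.percentile(c@a,[.5,50,99.5]).round(4).tolist() for a in(xh,yh,zh)])
n=np.linalg.svd(c-c.mean(0),full_matrices=False)[2][2]; print("lid",n)
E
```

```text
scene bar 716 [[0.5433, 0.5493, 0.5523], [-0.0536, -0.0027, 0.0483], [0.205, 0.2126, 0.2167]]
pt 0.4577 -0.003 0.3298 r 0.2141 th 1.988 push tang -0.6 rad 0.4 tilt 0.344 0.0362 [-0.36 -0.12  1.8   0.08  1.13 -0.24] 20.65
wrist bar 2947 [[0.5345, 0.5387, 0.5464], [-0.0519, 0.0027, 0.0491], [0.2083, 0.2141, 0.2161]]
scene bar 716 [[0.5435, 0.5494, 0.5524], [-0.0537, -0.0026, 0.0482], [0.2048, 0.2126, 0.2169]]
top bar 430 [[0.5367, 0.5422, 0.5494], [-0.0155, 0.0167, 0.0497], [0.2105, 0.2149, 0.2175]]
[[0.444, 0.5609, 0.6417], [-0.1303, 0.031, 0.1268], [0.0965, 0.1002, 0.1039]]
lid [-7.57331494e-05  2.89126865e-03  9.99995817e-01]
```

View pics/fin.png

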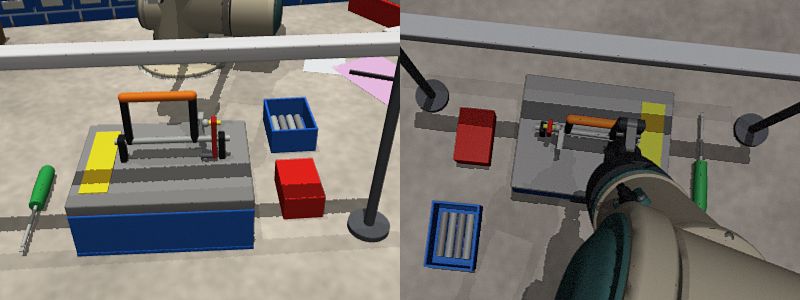

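Final view: lid flat, handle upright (bar at 158,97 in the left half), and the case, lamp and goods in place.

```bash
python3 -c "
from rig import manip; print(manip.sign_off())"
```

```text
the job is handed in; nothing more can be done
None
```

The job is handed in at about 21 s. The lid is shut, the handle is swung up to its stop and released there, and the case, lamp and goods are where they were; the catch looked snapped in on camera, but its travel was not read directly.

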